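# Clear the jammed carton chute and load the holder

### The arm

A 6-joint arm with a two-finger parallel gripper is mounted at the origin on the work surface. World frame = base frame: x ahead of the robot, y to its left, z up, the work surface at z = 0. Lengths are in m, angles in rad, forces in N, time in s.
With the tool pointing down it reaches from about 0.35 to 0.975 m from the base axis. Payload 4.9 kg.
Tool frame: the origin (TCP) lies at the very end of the fingers, on their centre line; the grasp point (between the pads) lies 19 mm behind it; z points along the fingers, y is the direction in which the jaws open and shut (so a half turn about z gives the same grasp; the last joint's range is limited). The gripper opens to 85 mm and grips with 20 to 120 N. Pads are 22 mm wide; open, the fingers measure 114 mm over their backs; the gripper's body (76 mm by 85 mm) begins 54 mm behind the grasp point. The pads swing forward as they close: fully open they stand 13 mm farther back than shut.
Start: joints at [1.114, 0.053, 1.613, -0, 1.476, -0.119], TCP at [0.207, 0.59, 0.231] pointing down, gripper open.
Joint ranges: [-3.01, 3.01], [-1.01, 2.22], [0.06, 2.58], [-1.02, 4.17], [0.09, 2.62], [-3.14, 3.14]. Speed limits (rad/s): [2.57, 2.57, 3.14, 3.14, 3.14, 3.14].

### API

Orientations are given as [roll, pitch, yaw] about the fixed x, y, z axes, in that order (R = Rz(yaw) Ry(pitch) Rx(roll)).
In Python, from rig import manip, get_image gives the robot as it stands.
- The arm moves only by the shell command python3 -m crank 'ROWS'. ROWS is JSON, one flat list of numbers, 7 for each row, row after row: the opening, from 0 (shut) to 1 (fully open), then the shift along the tool's x, y, z in mm, then the turn, a rotation vector about the tool's x, y, z in degrees. A call has 1 to 5 rows; each row is the pose to reach, as a shift and turn from the pose commanded when the call began, along the tool's axes at that moment; what a row does not reach only later rows make up. A row lasts 1/12 s, in which the tool goes at most 41.7 mm and 7.16 degrees, less where a joint would pass 70% of its speed; a pose out of reach is approached as far as the arm can. A call with a gripper value outside its range is refused whole. The fingers move at their own pace and stop on an object; the grip force is fixed at half the most. Time passes only in rows, so rows that repeat a pose let the fingers close. It gives the time, the measured TCP pose, the force and the opening at its end, in the units of the state.
- manip.get_state(): the state, without advancing time (a new reading comes with each control period).
- get_image(name): name is "scene" or "top" or "wrist"; returns a dict with "color" (400x640x3 uint8, red, green, blue), "fx", "fy", "cx", "cy" (pixels), "k1" (the pictures are not rectified: a ray, as slopes to the right and down, at radius r is drawn at 1 + k1 r^2 times it, then the intrinsics apply), "origin" and "attitude" of the camera in the world; the wrist camera has in their place "T_tool_cam" (4x4, takes a point from camera to tool coordinates, whose origin is the TCP and whose axes are the flange's). Camera axes: x right, y down, z forward; pixel columns grow to the right and rows downward; lengths in m; the calibration is good to about 2 mm. A picture is of the moment at which its call begins: read the wrist's pose just before it. There is no depth.
- manip.hand_in(): hands the job in, once; it reports no verdict.
The state is a dict: "time_s": time; "joint_pos": joint angles; "dq": joint speeds; "joint_torque": joint torques, N m; "eef_pos": TCP position; "tcp_rot": TCP orientation; "ft_force": force on the tool from outside, world axes, zero at the start; "wrist_torque": the same for the moment, N m; "finger_gap": finger opening in m.
Only numpy, scipy, OpenCV 4.12 (cv2) and the standard library are available. Lean on these libraries where they do the work, as an engineer would, in place of code of your own. Each camera call takes 0.05 s, during which the arm holds its last target.

### The job

Some slim white cartons are jammed crosswise under the lips of the three-lane feed chute: push each one back up its lane until it is clear of the lips, lift it out, and stack it squarely, the same way round, on the slim white carton lying on the small stand. When no carton is left in the chute, pick up the whole pile at once and lower it into the snug grey holder tilted, one end first along one end wall, then let it down flat so that the pile rests squarely on the rib inside; finally set the steel weight flat on top of the pile. Leave the roll of tape, the white cube carton and the marker where they are.

Things in the scene. Friction and masses are not known exactly. Their poses are not given: they have to be found in the camera images.
- chute: three-lane sheet metal feed chute with blue dividers (24 mm high, 6 mm thick), fixed, about 260 (x) x 300 (y) mm. Origin on the bench under the middle lane; x points up the slope, away from the robot; lane centres at y = +98, 0, -98 mm. The lane floor rises by 0.21 rad towards +x, 50 mm above the origin at x = 0, running from 110 mm below there to 150 mm above (along the slope), open at the top
- lane0 (a point): point on the floor of the left (+y) lane at chute x = 0, axes as the chute; a jammed carton's centre lies near it, wholly under the lips, 46 mm along the slope, 70 mm across. Along the slope from here the lane is 92 mm wide above -1 mm, funnels down to 52 mm at -45 mm, and stays 52 mm below
- lane1 (a point): the same point of the middle lane. Friction holds a carton wherever it is pushed on the slope
- lane2 (a point): the same point of the right (-y) lane
- lip_end (a point): point on the middle lane's floor, 30 mm up the slope from point lane1, where the lips of all lanes end. Below it two aluminium lips cover the sides of each lane, leaving a 44 mm gap along its middle through which a finger reaches down; their underside is 16 mm, their top 19 mm above the lane floor. A carton under the lips cannot be lifted out; above this point the lane is open
- jam0: slim plain white carton with brown end faces, 46 (x) x 70 (y, its long side) x 10 (z) mm, 60 g (varies); origin at the centre of its underside, z up out of its top; at the start, if present, jammed in the left lane (largest chute y), long side across the lane, x roughly up the slope
- jam1: slim plain white carton with brown end faces, 46 (x) x 70 (y, its long side) x 10 (z) mm, 60 g (varies); origin at the centre of its underside, z up out of its top; at the start, if present, jammed in the middle lane, long side across the lane, x roughly up the slope
- jam2: slim plain white carton with brown end faces, 46 (x) x 70 (y, its long side) x 10 (z) mm, 60 g (varies); origin at the centre of its underside, z up out of its top; at the start, if present, jammed in the right lane, long side across the lane, x roughly up the slope
- stand: plain grey block fixed to the bench, 30 (x) x 64 (y) x 12 mm, origin at the centre of its underside; narrower than a carton, so that fingers can reach below the pile on it
- first: slim plain white carton with brown end faces, 46 (x) x 70 (y, its long side) x 10 (z) mm, 60 g (varies); origin at the centre of its underside, z up out of its top; lies flat on the stand, long side along the stand's y, the bottom of the pile to be built; always present
- holder: low grey holder, loose, 0.75 kg; base plate 96 (x) x 112 (y) x 8 mm, origin at the centre of its underside, z up. On it a pocket 50 (x) x 76 (y) mm inside, centred; a carton's long side goes along y. Walls 5 mm thick, tops 40 mm above the origin; end walls whole, long walls with a 44 mm gap for fingers in the middle, down to the plate. The pile rests on a rib 30 mm wide (x), top 20 mm up
- weight: steel pile weight: plate 36 (x) x 60 (y) x 10 mm with a black round knob in the middle of its top, 18 mm across, from 10 to 32 mm up; 0.2 kg; loose on the bench, origin at the centre of its underside
- tape: bystander: brown roll of tape lying flat, 90 mm across, 48 mm high; origin at the centre of its underside
- cube: bystander: white cube carton, 70 mm; origin at the centre of its underside
- marker: bystander: black marker lying on the bench, 16 mm thick, 120 to 140 mm long along its x; origin at its middle
Mind the look-alikes: they are no part of the job. What is shaped like the jam2 but blue or yellow is not meant.

How it is judged:
By the outcome, as a careful person would: the job done as asked, in the order asked, and still so for the second after the job is handed in, with the robot touching nothing.
Of jam0, jam1, jam2 only 2 to 3 are there at a start; the rules pass over those that are not, and their reading is None.
At some moment in a run one of holder, weight may be knocked a few centimetres aside while the robot is not near it.
It also fails if it takes over 210 s, if anything falls off the work surface, if the arm or the gripper's body presses on something with over 40 N, if the wrist force passes 120 N, or if a joint passes its speed limit or range.

## Working session

There is one attempt and no reset: what is moved stays moved. The work goes in short steps, Python scripts to look and compute and a shell command to move; the robot and the scene stay as the last step left them, time stands still between calls to the robot, and variables do not carry over. Pictures are saved under pics/ and viewed, and the job is handed in when it is done.

```bash
ls; mkdir -p pics
python3 - <<'E'
from rig import manip,get_image
import cv2
s=manip.get_state();print(s)
for n in ["scene","top","wrist"]:
    d=get_image(n); cv2.imwrite(f"pics/{n}0.png",d["color"][:,:,::-1]); print(n,{k:v for k,v in d.items() if k!="color"})
E
```

```text
pics
{'time_s': 0.0, 'joint_pos': array([ 1.11397128e+00,  5.33508872e-02,  1.61428053e+00, -3.03713979e-06,
        1.47602802e+00, -1.19012910e-01]), 'dq': array([-3.77205471e-04, -9.90748679e-04, -6.14092137e-06, -1.06531740e-04,
       -1.47698055e-03,  8.54533438e-04]), 'joint_torque': array([-5.26098611e-04, -3.93680227e+01, -3.70180964e+01, -1.71933652e-04,
        6.87126463e-03,  1.80345999e-06]), 'eef_pos': array([0.20687013, 0.58910847, 0.23007478]), 'tcp_rot': array([-3.13954013e+00, -2.42392113e-04,  2.80378056e+00]), 'ft_force': array([ 0.04496531,  0.39974648, -0.52533757]), 'wrist_torque': array([ 0.00905661,  0.0056186 , -0.01934733]), 'finger_gap': 0.0850581923754585}
scene {'fx': 411.36345730192653, 'fy': 411.36345730192653, 'cx': 321.25391300658794, 'cy': 193.01555888825027, 'k1': -0.023224482300332014, 'origin': array([ 1.55130899, -0.26074976,  0.99920446]), 'attitude': array([-2.3204546 , -0.00505288,  1.36128591])}
top {'fx': 366.1275636155031, 'fy': 366.1275636155031, 'cx': 324.80975499119955, 'cy': 196.79291218719203, 'k1': 0.005821053461650922, 'origin': array([ 0.40460919, -0.03805932,  1.0410255 ]), 'attitude': array([-2.94854821, -0.00830533, -1.56503403])}
wrist {'fx': 312.92606325687444, 'fy': 312.92606325687444, 'cx': 322.84511575725315, 'cy': 197.86814500073663, 'k1': -0.0587998574311325, 'T_tool_cam': array([[ 4.54530623e-04, -9.46452001e-01, -3.22844239e-01,
         8.46374936e-02],
       [ 9.99999880e-01,  4.89423428e-04, -2.69021840e-05,
        -1.36931206e-04],
       [ 1.83469160e-04, -3.22844188e-01,  9.46452110e-01,
        -1.42342048e-01],
       [ 0.00000000e+00,  0.00000000e+00,  0.00000000e+00,
         1.00000000e+00]])}
```

View pics/scene0.png

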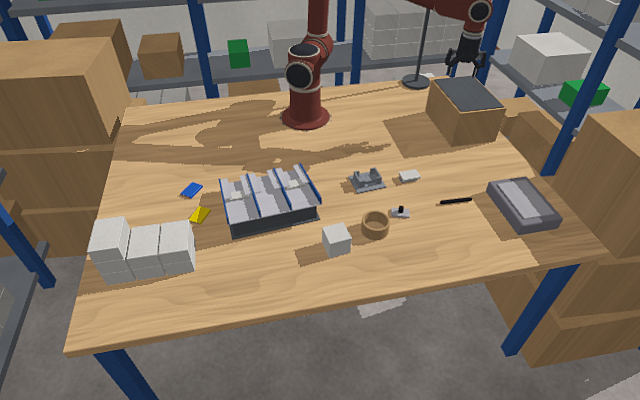

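View pics/top0.png

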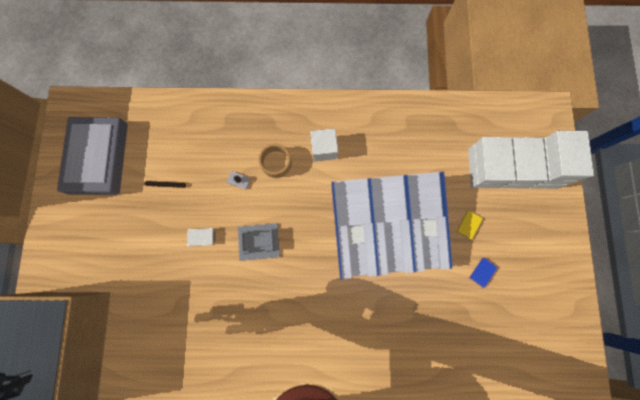

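View pics/wrist0.png

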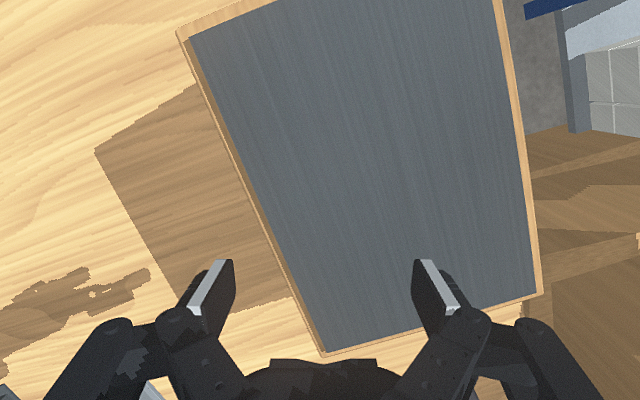

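```bash
cat > h.py <<'E'
import numpy as np, cv2
from scipy.spatial.transform import Rotation as R
from rig import manip,get_image
def rpy(v): return R.from_euler('xyz',v).as_matrix()
def tcp(s=None):
    s=s or manip.get_state(); T=np.eye(4);T[:3,:3]=rpy(s['tcp_rot']);T[:3,3]=s['eef_pos'];return T
def grab(n,fn=None):
    s=manip.get_state(); d=get_image(n)
    if n=='wrist': d['T']=tcp(s)@d['T_tool_cam']
    else:
        T=np.eye(4);T[:3,:3]=rpy(d['attitude']);T[:3,3]=d['origin'];d['T']=T
    if fn: cv2.imwrite('pics/'+fn,d['color'][:,:,::-1]); np.save('pics/'+fn+'.npy',{k:v for k,v in d.items()},allow_pickle=True)
    return d
def load(fn): return np.load('pics/'+fn+'.npy',allow_pickle=True).item()
def K(d): return np.array([[d['fx'],0,d['cx']],[0,d['fy'],d['cy']],[0,0,1.]]),np.array([d['k1'],0,0,0,0])
def ray(d,uv):
    k,c=K(d); p=cv2.undistortPoints(np.array(uv,float).reshape(-1,1,2),k,c).reshape(-1,2)
    v=np.c_[p,np.ones(len(p))]@d['T'][:3,:3].T
    return d['T'][:3,3],v
def onz(d,uv,z):
    o,v=ray(d,uv); return o+v*((z-o[2])/v[:,2])[:,None]
def proj(d,P):
    P=np.atleast_2d(P); Ti=np.linalg.inv(d['T']); q=P@Ti[:3,:3].T+Ti[:3,3]
    k,c=K(d); return cv2.projectPoints(q.reshape(-1,1,3),np.zeros(3),np.zeros(3),k,c)[0].reshape(-1,2)
def crop(fn,x0,y0,x1,y1,out,s=4):
    im=cv2.imread('pics/'+fn)[y0:y1,x0:x1]; cv2.imwrite('pics/'+out,cv2.resize(im,None,fx=s,fy=s,interpolation=cv2.INTER_CUBIC))
def togo(pos,rot=None):
    "shift mm & rotvec deg in tool axes from measured pose"
    T=tcp(); d=T[:3,:3].T@(np.array(pos)-T[:3,3])*1000
    r=R.from_matrix(T[:3,:3].T@rot).as_rotvec(degrees=True) if rot is not None else None
    print('shift',np.round(d,1),'rot',None if r is None else np.round(r,2))
def down(yaw): # tool pointing down, x axis of tool at heading yaw
    return rpy([np.pi,0,yaw])
E
python3 - <<'E'
from h import *
grab('top','top1.png');grab('scene','scene1.png')
crop('top1.png',320,160,500,300,'c1.png',4)
crop('top1.png',180,120,350,270,'c2.png',4)
crop('scene1.png',170,140,370,270,'c3.png',4)
E
```

```text
(no output)
```

View pics/c1.png

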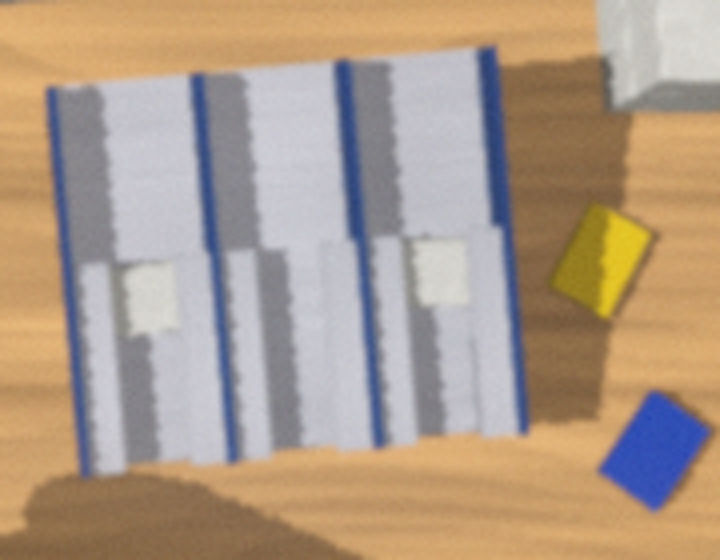

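View pics/c2.png

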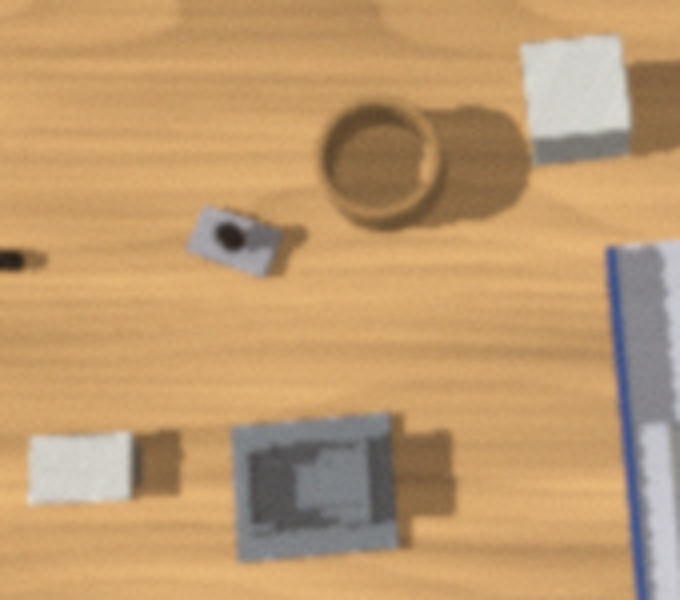

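View pics/c3.png

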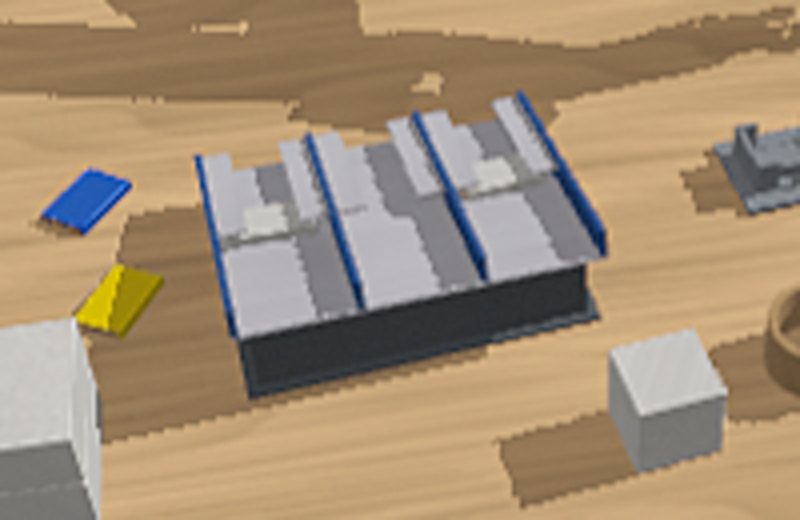

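```bash
cat >> h.py <<'E'
from scipy.optimize import least_squares
def chute_pt(c,s,y,h):
    a=.21; p=np.array([s*np.cos(a)-h*np.sin(a),y,.05+s*np.sin(a)+h*np.cos(a)])
    return rpy([0,0,c[2]])@p+np.array([c[0],c[1],0])
E
python3 - <<'E'
from h import *
d=load('top1.png')
uv=np.array([(52,88),(197,75),(342,62),(487,48),(86,473),(232,460),(379,445),(523,432)],float)
uv=(uv-1.5)/4+[320,160]
L=[(s,y,.024) for s in(.15,-.11) for y in(.147,.049,-.049,-.147)]
f=lambda c:(proj(d,np.array([chute_pt(c,*l) for l in L]))-uv).ravel()
r=least_squares(f,[.5,-.2,0]);print(r.x,r.fun.round(1))
c=r.x
# cartons
def cr(p,x0,y0):return (np.array(p,float)-1.5)/4+[x0,y0]
print('cube',onz(d,cr([(575,90)],180,120),.07))
print('tape',onz(d,cr([(380,158)],180,120),.048))
print('first c',onz(d,cr([(30,436),(132,433),(133,498),(29,503)],180,120),.022))
print('weight',onz(d,cr([(205,207),(282,240),(265,277),(188,245)],180,120),.01))
print('knob',onz(d,cr([(230,236)],180,120),.032))
print('holder base',onz(d,cr([(233,428),(391,413),(399,547),(238,562)],180,120),.008))
a=.21
for nm,p in(('jam0',[(125,266),(172,262),(178,328),(130,336)]),('jam2',[(413,240),(465,238),(470,304),(419,306)])):
    o,v=ray(d,cr(p,320,160)); 
    n=rpy([0,0,c[2]])@np.array([-np.sin(a),0,np.cos(a)]); p0=chute_pt(c,0,0,.010)
    P=o+v*(((p0-o)@n)/(v@n))[:,None]
    q=(P-np.array([c[0],c[1],.05]))@rpy([0,0,c[2]]); print(nm,np.c_[q[:,0]/np.cos(a)+.01*np.tan(a),q[:,1]].round(4))
E
```

```text
[ 0.50435163 -0.22344921  0.10284801] [-0.9 -0.7 -0.2 -0.9  0.4 -1.   0.8 -0.9 -0.3  1.2  0.   0.7 -0.1  0.8
  0.3  0.5]
cube [[ 0.7494746  -0.04014364  0.07      ]]
tape [[0.7058319  0.09678453 0.048     ]]
first c [[0.51094665 0.33653949 0.022     ]
 [0.51348015 0.26610962 0.022     ]
 [0.46859597 0.26251538 0.022     ]
 [0.46476473 0.33361639 0.022     ]]
weight [[0.67933247 0.2275079  0.01      ]
 [0.65516825 0.17068541 0.01      ]
 [0.62772813 0.18165545 0.01      ]
 [0.65092316 0.2381886  0.01      ]]
knob [[0.65243939 0.20305402 0.032     ]]
holder base [[0.51896584 0.19947642 0.008     ]
 [0.53034095 0.08843151 0.008     ]
 [0.43671859 0.07999096 0.008     ]
 [0.4258149  0.19121208 0.008     ]]
jam0 [[ 0.0253  0.1064]
 [ 0.025   0.0748]
 [-0.0195  0.0748]
 [-0.0217  0.1074]]
jam2 [[ 0.0242 -0.0884]
 [ 0.0222 -0.1236]
 [-0.0225 -0.123 ]
 [-0.0205 -0.0884]]
```

```bash
python3 -m crank '[1,0,0,-60,0,0,0, 1,0,0,-60,0,0,0]'
python3 - <<'E'
from h import *
togo([.47,.2,.27],down(1.62))
E
```

```text
time_s: 0.42
eef_pos: [0.2071, 0.5896, 0.293]
tcp_rot: [3.141, 0.0, 2.804]
ft_force: [1.1, 0.3, 2.5]
finger_gap: 0.0857
shift [-377.2 -280.5   22.9] rot [ 1.000e-02 -1.000e-02  6.783e+01]
```

```bash
python3 -m crank '[1,-160,-120,0,0,0,34, 1,-160,-120,0,0,0,34, 1,-160,-120,0,0,0,34, 1,-160,-120,0,0,0,34, 1,-160,-120,0,0,0,34]'
python3 - <<'E'
from h import *
togo([.47,.2,.27],down(1.62))
E
```

```text
time_s: 0.83
eef_pos: [0.3192, 0.4212, 0.2913]
tcp_rot: [3.141, 0.001, 2.204]
ft_force: [0.8, -0.1, 1.4]
finger_gap: 0.0851
shift [-267.5   -9.5   21.5] rot [3.000e-02 3.000e-02 3.348e+01]
```

```bash
python3 -m crank '[1,-267,-10,20,0,0,33.5, 1,-267,-10,20,0,0,33.5, 1,-267,-10,20,0,0,33.5, 1,-267,-10,20,0,0,33.5, 1,-267,-10,20,0,0,33.5]'; python3 -m crank '[1,0,0,0,0,0,0,1,0,0,0,0,0,0]'
python3 - <<'E'
from h import *
togo([.47,.2,.27],down(1.62))
grab('wrist','w1.png')
E
```

```text
time_s: 1.25
eef_pos: [0.4366, 0.2504, 0.2758]
tcp_rot: [3.141, -0.0, 1.62]
ft_force: [0.6, -0.0, -0.7]
finger_gap: 0.0857
time_s: 1.42
eef_pos: [0.4368, 0.2505, 0.2754]
tcp_rot: [-3.141, -0.0, 1.622]
ft_force: [0.7, 0.2, 0.3]
finger_gap: 0.0855
shift [-52.1  30.6   5.3] rot [-0.05 -0.    0.1 ]
```

View pics/w1.png

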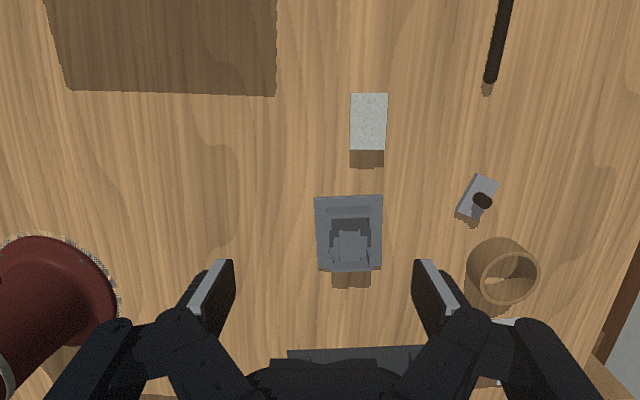

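Run:
```python
from h import *
crop('w1.png',290,80,510,290,'c4.png',3)
```

```text
(no output)
```

View pics/c4.png

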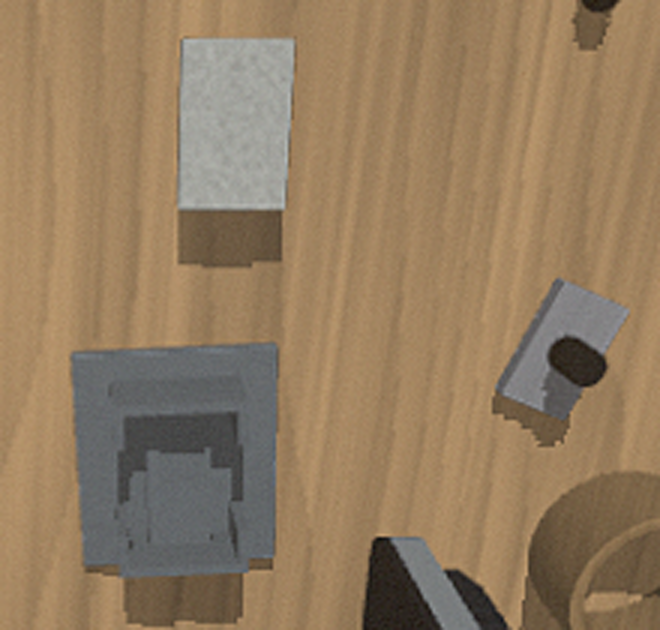

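```bash
cat >> h.py <<'E'
def rect(P):
    "corners in order: TL,TR,BR,BL as in wrist image(up=+y,right=+x) -> centre, yaw, sizes"
    P=np.array(P)[:,:2]; c=P.mean(0); ex=(P[1]+P[2]-P[0]-P[3])/2; ey=(P[0]+P[1]-P[2]-P[3])/2
    print('c',c.round(4),'yaw x',round(np.arctan2(ex[1],ex[0]),4),'yaw y',round(np.arctan2(-ey[0],ey[1]),4),'size',np.linalg.norm(ex).round(4),np.linalg.norm(ey).round(4))
def cc(p,x0,y0,s): return (np.array(p,float)-(s-1)/2)/s+[x0,y0]
E
python3 - <<'E'
from h import *
d=load('w1.png')
rect(onz(d,cc([(182,38),(295,38),(284,209),(178,209)],290,80,3),.022))
rect(onz(d,cc([(71,353),(277,344),(276,560),(83,567)],290,80,3),.008))
rect(onz(d,cc([(566,285),(628,309),(563,418),(501,390)],290,80,3),.010))
print(onz(d,cc([(580,365)],290,80,3),.032))
E
```

```text
c [0.4884 0.3017] yaw x 0.0558 yaw y 0.0491 size 0.0453 0.0694
c [0.4779 0.1423] yaw x 0.0948 yaw y 0.1024 size 0.0959 0.1138
c [0.6537 0.2076] yaw x -0.331 yaw y -0.3549 size 0.0343 0.0572
[[0.65019198 0.20855585 0.032     ]]
```

Run:
```python
from h import *
togo([.48,-.20,.25],down(1.674))
```

```text
shift [-453.5   19.6   25.4] rot [-0.03 -0.02 -2.84]
```

```bash
python3 -m crank '[0,-200,9,0,0,0,-2.8, 0,-200,9,0,0,0,-2.8, 0,-200,9,0,0,0,-2.8, 0,-200,9,0,0,0,-2.8, 0,-200,9,0,0,0,-2.8]';python3 -m crank '[0,-200,20,0,0,0,0, 0,-200,20,0,0,0,0, 0,-200,20,0,0,0,0, 0,-200,20,0,0,0,0, 0,-200,20,0,0,0,0]'; python3 -m crank '[0,0,0,0,0,0,0]'
python3 - <<'E'
from h import *
togo([.48,-.20,.25],down(1.674))
grab('wrist','w2.png')
E
```

```text
time_s: 1.88
eef_pos: [0.4556, 0.0525, 0.2762]
tcp_rot: [3.141, 0.0, 1.678]
ft_force: [0.2, -0.3, -0.2]
finger_gap: 0.0252
time_s: 2.3
eef_pos: [0.4972, -0.1447, 0.2761]
tcp_rot: [3.141, 0.0, 1.677]
ft_force: [0.7, -0.5, -0.1]
finger_gap: 0.0
time_s: 2.38
eef_pos: [0.4974, -0.1471, 0.2756]
tcp_rot: [-3.141, 0.002, 1.672]
ft_force: [-0.2, 0.7, 0.4]
finger_gap: 0.0001
shift [-50.8 -22.7  25.7] rot [-0.02  0.1  -0.1 ]
```

View pics/w2.png

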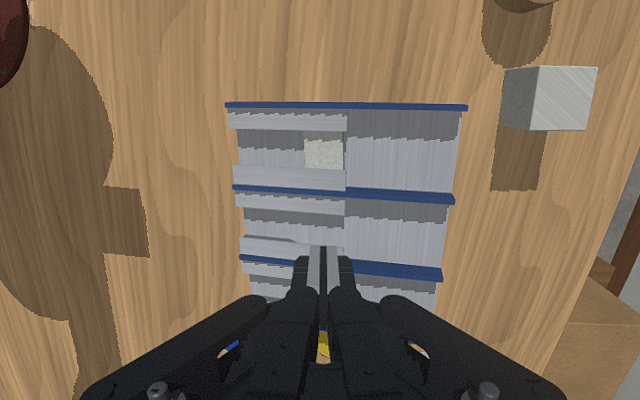

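Run:
```python
from h import *
crop('w2.png',215,90,485,290,'c5.png',3)
```

```text
(no output)
```

View pics/c5.png

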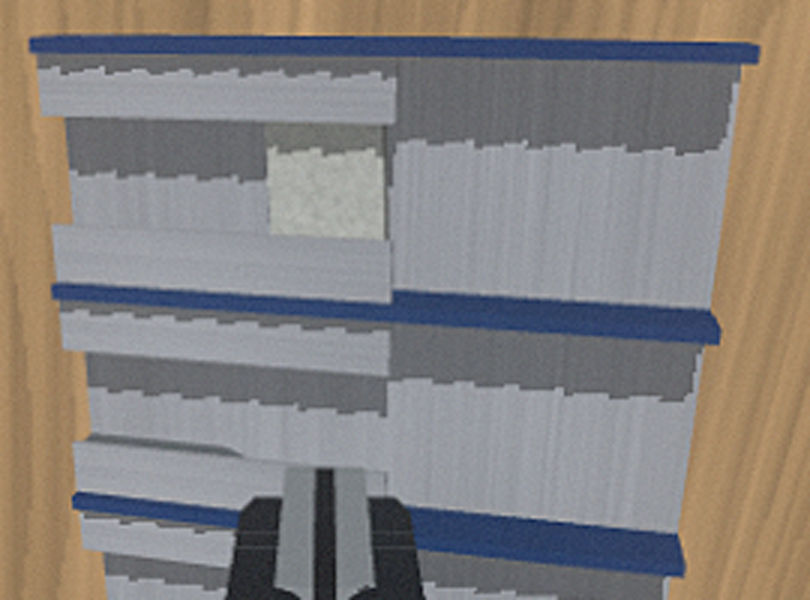

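Run:
```python
from h import *
d=load('w2.png')
uv=cc([(30,37),(758,45),(720,342),(684,576),(73,508),(397,123),(391,240),(389,375)],215,90,3)
L=[(-.11,.150,.024),(.15,.150,.024),(.15,.046,.024),(.15,-.052,.024),(-.11,-.052,.024),(.03,.12,.019),(.03,.076,.019),(.03,.022,.019)]
f=lambda c:(proj(d,np.array([chute_pt(c,*l) for l in L]))-uv).ravel()
r=least_squares(f,[.5,-.2,0]);c=r.x;print(c.round(4),r.fun.reshape(-1,2).round(1))
a=.21
o,v=ray(d,cc([(266,122),(385,124),(385,239),(272,235)],215,90,3))
n=rpy([0,0,c[2]])@np.array([-np.sin(a),0,np.cos(a)]); p0=chute_pt(c,0,0,.010)
P=o+v*(((p0-o)@n)/(v@n))[:,None]
q=(P-np.array([c[0],c[1],.05]))@rpy([0,0,c[2]]); print(np.c_[q[:,0]/np.cos(a)+.01*np.tan(a),q[:,1]].round(4))
```

```text
[ 0.504  -0.2237  0.1024] [[-0.9 -0.2]
 [ 0.9 -0.6]
 [-0.1  0.6]
 [ 0.1  0.4]
 [-0.   0. ]
 [-0.6 -0.1]
 [ 0.5  0.5]
 [ 0.1  0. ]]
[[-0.0208  0.118 ]
 [ 0.025   0.1183]
 [ 0.0258  0.0745]
 [-0.0192  0.0739]]
```

```bash
cat >> h.py <<'E'
C=[.504,-.2237,.1024]
def chR(): return rpy([0,0,C[2]])@rpy([0,-.21,0])@np.array([[0,1,0],[1,0,0],[0,0,-1.]])
def ch(s,y,h): togo(chute_pt(C,s,y,h),chR())
E
python3 - <<'E'
from h import *
ch(-.045,.098,.06); ch(-.045,.098,.004)
E
```

```text
shift [ 18.6 -57.7 176.3] rot [-12.06  -0.03   0.02]
shift [ 18.6 -46.  231.1] rot [-12.06  -0.03   0.02]
```

```bash
python3 -m crank '[0,18.6,-58,0,-12,0,0, 0,18.6,-58,0,-12,0,0, 0,18.6,-58,176,-12,0,0, 0,18.6,-58,176,-12,0,0, 0,18.6,-58,176,-12,0,0]'; python3 -m crank '[0,0,0,0,0,0,0]'
python3 - <<'E'
from h import *
ch(-.045,.098,.06); ch(-.045,.098,.004)
E
```

```text
time_s: 2.85
eef_pos: [0.4381, -0.1298, 0.1526]
tcp_rot: [2.925, 0.004, 1.678]
ft_force: [0.7, -0.2, -0.1]
finger_gap: 0.0004
time_s: 2.93
eef_pos: [0.4313, -0.1259, 0.1407]
tcp_rot: [2.946, -0.01, 1.678]
ft_force: [-0.8, 0.4, -2.3]
finger_gap: 0.0002
shift [-7.2 -2.4 41.7] rot [-0.82 -0.64  0.17]
shift [-7.8 -1.6 97.6] rot [-0.82 -0.64  0.17]
```

```bash
python3 -m crank '[0,0,0,41,0,0,0,0,0,0,41,0,0,0]'
python3 - <<'E'
from h import *
ch(-.045,.098,.004); print(manip.get_state()['eef_pos'])
E
```

```text
time_s: 3.1
eef_pos: [0.4436, -0.1273, 0.106]
tcp_rot: [2.94, -0.006, 1.678]
ft_force: [-1.4, 0.5, -1.2]
finger_gap: -0.0
shift [-4.5 -7.1 61.3] rot [-0.47 -0.39  0.19]
[ 0.44364003 -0.1272534   0.10603578]
```

```bash
python3 -m crank '[0,-4.5,-5,0,-0.3,-0.3,0.2,0,-4.5,-5,20,-0.3,-0.3,0.2,0,-4.5,-5,20,-0.3,-0.3,0.2,0,-4.5,-5,20,-0.3,-0.3,0.2]'
python3 - <<'E'
from h import *
ch(-.045,.098,.004); print(manip.get_state()['eef_pos'])
grab('wrist','w3.png')
E
```

```text
time_s: 3.43
eef_pos: [0.4463, -0.1353, 0.0924]
tcp_rot: [2.926, 0.005, 1.671]
ft_force: [0.4, 0.1, -0.0]
finger_gap: -0.0
shift [ 4.4 -6.8 47.5] rot [ 0.35  0.33 -0.07]
[ 0.44625132 -0.13532103  0.09240221]
```

View pics/w3.png

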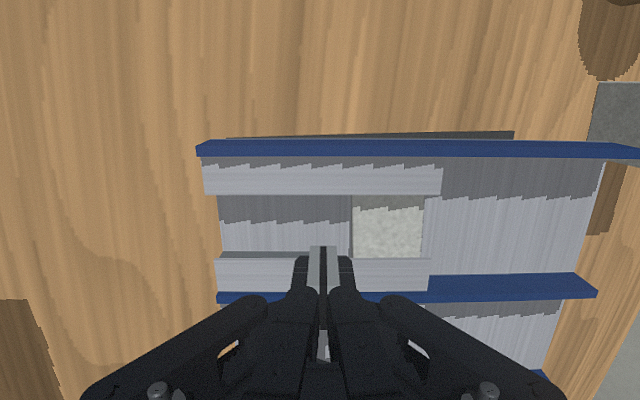

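```bash
python3 -m crank '[0,4.4,-6.8,20,0,0,0,0,4.4,-6.8,20,0,0,0,0,4.4,-6.8,20,0,0,0]'
python3 - <<'E'
from h import *
ch(-.045,.098,.004)
E
```

```text
time_s: 3.73
eef_pos: [0.4425, -0.1309, 0.0699]
tcp_rot: [2.927, 0.004, 1.67]
ft_force: [0.4, -0.7, -0.8]
finger_gap: -0.0002
shift [-0.4  1.3 26.2] rot [ 0.25  0.27 -0.11]
```

```bash
python3 -m crank '[0,0,0,25,0,0,0,0,0,0,25,0,0,0,0,0,0,25,0,0,0]'
python3 - <<'E'
from h import *
ch(-.045,.098,.004)
ch(.025,.098,.004)
E
```

```text
time_s: 3.98
eef_pos: [0.4478, -0.1306, 0.0451]
tcp_rot: [2.928, 0.004, 1.67]
ft_force: [-0.6, 0.8, 0.6]
finger_gap: -0.0002
shift [-0.4  1.4  0.9] rot [ 0.21  0.24 -0.12]
shift [-0.2 71.4  1.1] rot [ 0.21  0.24 -0.12]
```

```bash
python3 -m crank '[0,0,8,0,0,0,0,0,0,16,0,0,0,0,0,0,24,0,0,0,0,0,0,32,0,0,0,0,0,0,40,0,0,0,0]';python3 -m crank '[0,0,8,0,0,0,0,0,0,16,0,0,0,0,0,0,24,0,0,0,0,0,0,31,0,0,0,0,0,0,31,0,0,0,0]'
python3 - <<'E'
from h import *
ch(.025,.098,.004)
grab('wrist','w4.png')
E
```

```text
time_s: 4.4
eef_pos: [0.4882, -0.1268, 0.0542]
tcp_rot: [2.926, 0.005, 1.67]
ft_force: [-1.9, -0.9, 1.2]
finger_gap: 0.0002
time_s: 4.82
eef_pos: [0.5186, -0.1238, 0.0606]
tcp_rot: [2.925, 0.005, 1.671]
ft_force: [0.3, 0.2, 0.3]
finger_gap: -0.0004
shift [ 0.1 -1.4  1.2] rot [ 0.35  0.31 -0.09]
```

View pics/w4.png

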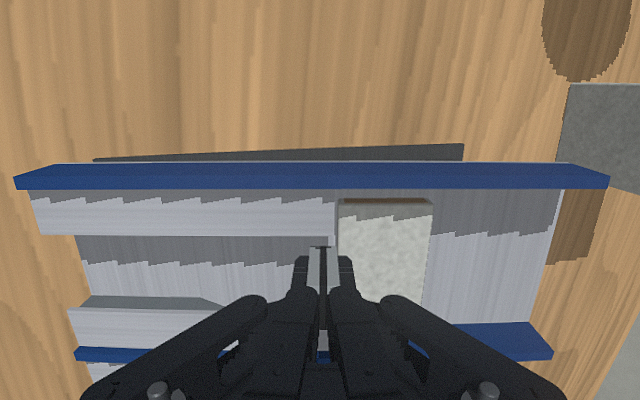

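```bash
cat >> h.py <<'E'
def onslope(d,uv,h):
    a=.21;c=C
    o,v=ray(d,uv); n=rpy([0,0,c[2]])@np.array([-np.sin(a),0,np.cos(a)]); p0=chute_pt(c,0,0,h)
    P=o+v*(((p0-o)@n)/(v@n))[:,None]
    q=(P-np.array([c[0],c[1],.05]))@rpy([0,0,c[2]]); return np.c_[q[:,0]/np.cos(a)+h*np.tan(a),q[:,1]].round(4)
E
python3 - <<'E'
from h import *
crop('w4.png',280,160,480,320,'c6.png',4)
d=load('w4.png'); print(onslope(d,[(338,200),(339,240),(433,204),(429,270)],.01),onslope(d,[(334,237)],.019))
E
```

```text
[[0.0322 0.1336]
 [0.033  0.1129]
 [0.0772 0.1315]
 [0.0795 0.0955]] [[0.0302 0.119 ]]
```

View pics/c6.png

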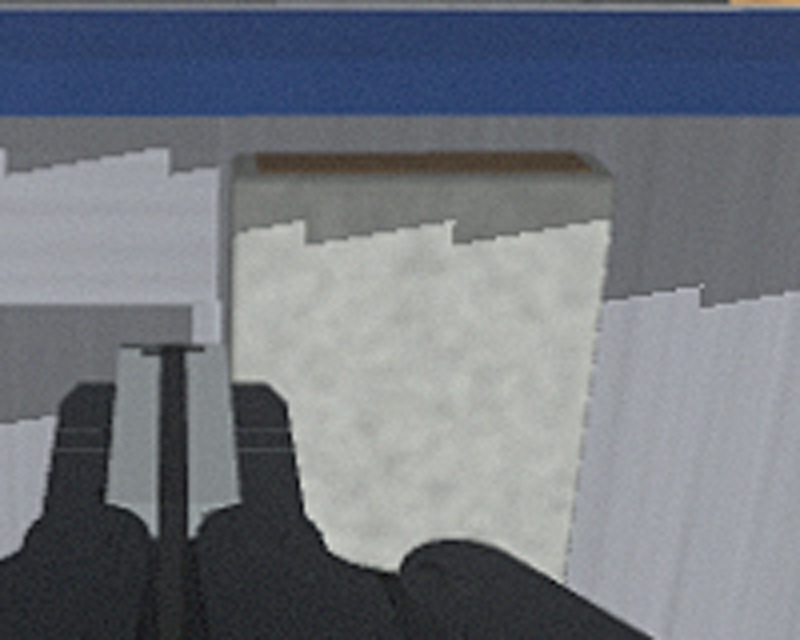

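```bash
python3 -m crank '[0,0,8,0,0,0,0,0,0,8,0,0,0,0,0,0,8,0,0,0,0,0,0,2,0,0,0,0]';python3 -m crank '[0,0,0,-40,0,0,0,1,0,0,-60,0,0,0,1,0,0,-60,0,0,0]'
python3 - <<'E'
from h import *
ch(.064,.098,.06)
grab('wrist','w5.png')
E
```

```text
time_s: 5.2
eef_pos: [0.5196, -0.1237, 0.0608]
tcp_rot: [2.926, 0.005, 1.67]
ft_force: [-0.3, -0.0, -0.4]
finger_gap: -0.0003
time_s: 5.45
eef_pos: [0.5081, -0.1259, 0.1241]
tcp_rot: [2.919, 0.009, 1.669]
ft_force: [0.3, -0.3, 0.1]
finger_gap: 0.0233
shift [ 1.3 34.6 10. ] rot [ 0.7   0.54 -0.1 ]
```

View pics/w5.png

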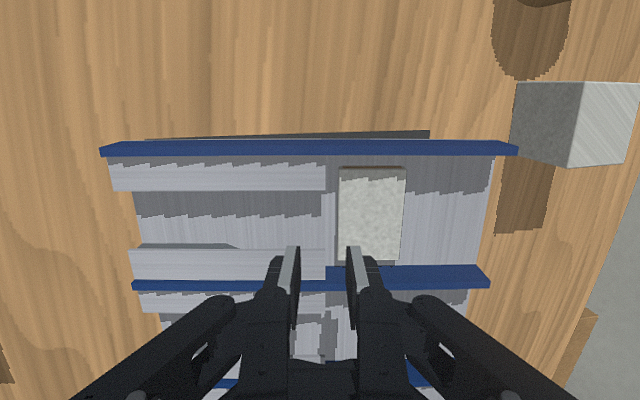

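```bash
python3 - <<'E'
from h import *
d=load('w5.png'); P=onslope(d,[(339,168),(405,168),(400,263),(341,259)],.01);print(P,P.mean(0))
E
python3 -m crank '[1,1,35,8,0.5,0.5,0,1,1,35,8,0.5,0.5,0,1,1,35,8,0.5,0.5,0,1,1,35,8,0.5,0.5,0]'
python3 - <<'E'
from h import *
ch(.064,.098,.002)
grab('wrist','w6.png')
E
```

```text
[[0.0394 0.1319]
 [0.0833 0.1318]
 [0.086  0.0594]
 [0.0419 0.0633]] [0.06265 0.0966 ]
time_s: 5.83
eef_pos: [0.5409, -0.1197, 0.1172]
tcp_rot: [2.938, -0.005, 1.672]
ft_force: [-0.5, 0.1, 0.1]
finger_gap: 0.0789
shift [-2.   4.1 53.8] rot [-0.37 -0.28 -0.12]
```

View pics/w6.png

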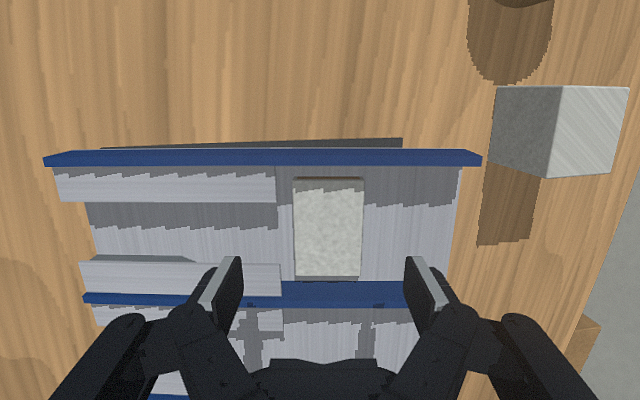

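```bash
python3 -m crank '[0.85,-2,3.5,10,-0.3,-0.3,0,0.85,-2,3.5,40,-0.3,-0.3,0,0.85,-2,3.5,40,-0.3,-0.3,0,0.85,-2,3.5,40,-0.3,-0.3,0]'
python3 - <<'E'
from h import *
ch(.0635,.097,.002)
E
```

```text
time_s: 6.22
eef_pos: [0.5517, -0.1201, 0.0785]
tcp_rot: [2.934, -0.001, 1.671]
ft_force: [0.3, 0.3, -0.2]
finger_gap: 0.0727
shift [-1.2  0.8 13.8] rot [-0.13 -0.02 -0.15]
```

```bash
python3 -m crank '[0.8,-1,0.8,13,0,0,0,0.8,-1,0.8,13,0,0,0,0.8,-1,0.8,13,0,0,0]'
python3 - <<'E'
from h import *
ch(.0635,.097,.002)
grab('wrist','w7.png')
E
```

```text
time_s: 6.47
eef_pos: [0.557, -0.1214, 0.0685]
tcp_rot: [2.93, 0.001, 1.671]
ft_force: [-0.7, 0.3, 0.5]
finger_gap: 0.0683
shift [ 0.7 -2.2  2.9] rot [ 0.09  0.1  -0.13]
```

View pics/w7.png

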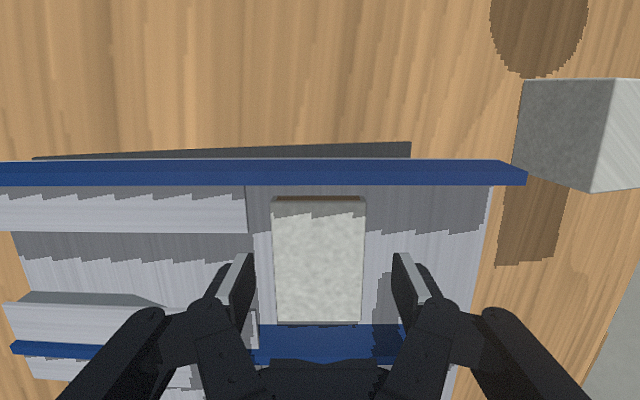

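```bash
python3 -m crank '[0.8,0.5,-2,2.5,0,0,0,0,0.5,-2,2.5,0,0,0,0,0.5,-2,2.5,0,0,0,0,0.5,-2,2.5,0,0,0,0,0.5,-2,2.5,0,0,0]'
python3 - <<'E'
from h import *
ch(.0635,.097,.002)
grab('wrist','w8.png')
E
```

```text
time_s: 6.93
eef_pos: [0.5561, -0.1211, 0.0658]
tcp_rot: [2.929, 0.002, 1.671]
ft_force: [-2.3, 1.4, 5.8]
finger_gap: 0.0438
shift [ 0.3 -0.8  0.4] rot [ 0.12  0.11 -0.11]
```

View pics/w8.png

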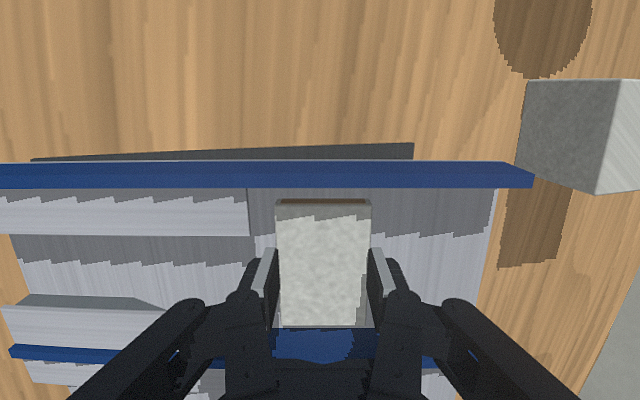

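```bash
python3 -m crank '[0,0,0,-30,0,0,0,0,0,0,-70,0,0,0,0,0,0,-100,0,0,0,0,0,0,-130,0,0,0]'
python3 - <<'E'
from h import *
togo([.4884,.3017,.17],down(1.623))
grab('wrist','w9.png')
E
```

```text
time_s: 7.32
eef_pos: [0.5281, -0.1234, 0.1931]
tcp_rot: [2.93, 0.001, 1.671]
ft_force: [0.2, -0.2, -0.2]
finger_gap: 0.044
shift [427.   -1.8  22.8] rot [12.1  -0.23  2.74]
```

View pics/w9.png

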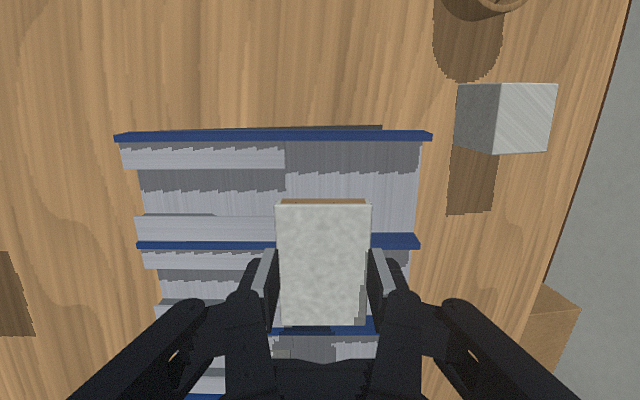

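```bash
cat >> h.py <<'E'
def intool(d,uv,ztool):
    k,c=K(d); p=cv2.undistortPoints(np.array(uv,float).reshape(-1,1,2),k,c).reshape(-1,2)
    T=d['T_tool_cam']; v=np.c_[p,np.ones(len(p))]@T[:3,:3].T; o=T[:3,3]
    return o+v*((ztool-o[2])/v[:,2])[:,None]
E
python3 - <<'E'
from h import *
d=load('w9.png')
for z in(-.008,-.006): P=intool(d,[(275,204),(373,204),(366,327),(277.5,326)],z);print(P.round(4),P.mean(0).round(4))
E
python3 -m crank '[0,200,0,11,12,0,2.7,0,200,0,11,12,0,2.7,0,200,0,11,12,0,2.7,0,200,0,11,12,0,2.7,0,200,0,11,12,0,2.7]'
python3 - <<'E'
from h import *
togo([.4884,.3017,.17],down(1.623))
E
```

```text
[[ 0.0348 -0.0232 -0.008 ]
 [ 0.0349  0.0217 -0.008 ]
 [-0.0353  0.0219 -0.008 ]
 [-0.0347 -0.0256 -0.008 ]] [-0.0001 -0.0013 -0.008 ]
[[ 0.0341 -0.0236 -0.006 ]
 [ 0.0341  0.022  -0.006 ]
 [-0.0371  0.0222 -0.006 ]
 [-0.0365 -0.0259 -0.006 ]] [-0.0013 -0.0013 -0.006 ]
time_s: 7.78
eef_pos: [0.5103, 0.0782, 0.18]
tcp_rot: [3.141, -0.005, 1.625]
ft_force: [-0.8, -0.1, -0.7]
finger_gap: 0.0438
shift [224.3  -9.8  11.1] rot [ 0.05 -0.27  0.1 ]
```

```bash
python3 -m crank '[0,180,-10,11,0,0,0,0,180,-10,11,0,0,0,0,180,-10,11,0,0,0,0,180,-10,11,0,0,0,0,180,-10,11,0,0,0]'; python3 -m crank '[0,0,0,0,0,0,0,0,0,0,0,0,0,0]';python3 - <<'E'
from h import *
togo([.4884,.3017,.17],down(1.623))
grab('wrist','w10.png')
E
```

```text
time_s: 8.2
eef_pos: [0.4897, 0.2593, 0.1695]
tcp_rot: [3.141, -0.006, 1.628]
ft_force: [-0.3, 0.5, -0.6]
finger_gap: 0.0436
time_s: 8.37
eef_pos: [0.4909, 0.2551, 0.1699]
tcp_rot: [3.141, -0.003, 1.626]
ft_force: [-0.5, -0.7, -1.0]
finger_gap: 0.0437
shift [46.7  0.  -0. ] rot [ 0.04 -0.17  0.16]
```

View pics/w10.png

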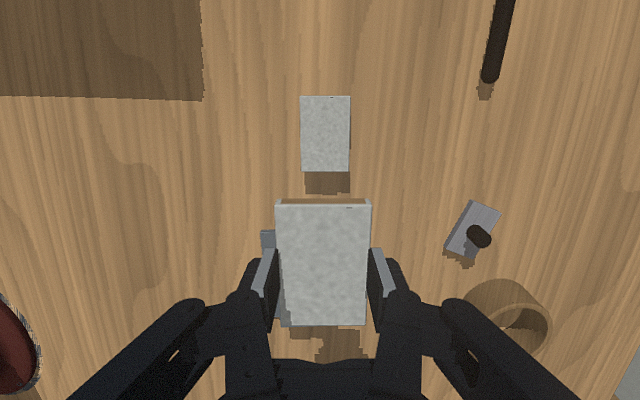

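Run:
```python
from h import *
crop('w10.png',280,80,380,200,'c7.png',6)
```

```text
(no output)
```

View pics/c7.png

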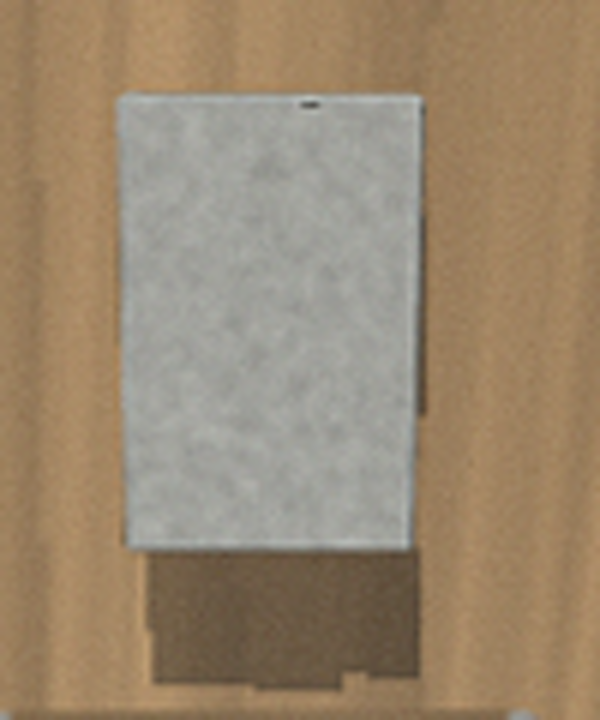

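Run:
```python
from h import *
d=load('w10.png')
rect(onz(d,cc([(116,93),(424,94),(411,551),(126,549)],280,80,6),.022))
```

```text
c [0.4886 0.3015] yaw x 0.0504 yaw y 0.0537 size 0.0454 0.0694
```

```bash
python3 -m crank '[0,46,0,0,0,-0.1,0.2,0,46,0,0,0,-0.1,0.2,0,46,0,60,0,-0.1,0.2,0,46,0,100,0,-0.1,0.2,0,46,0,100,0,-0.1,0.2]'; python3 -m crank '[0,0,0,0,0,0,0,0,0,0,0,0,0,0]';python3 - <<'E'
from h import *
togo([.4892,.3015,.0245],down(1.623))
E
```

```text
time_s: 8.83
eef_pos: [0.4866, 0.2983, 0.0654]
tcp_rot: [-3.136, 0.001, 1.619]
ft_force: [-1.3, -0.8, -2.0]
finger_gap: 0.0437
time_s: 9.0
eef_pos: [0.4889, 0.2997, 0.0699]
tcp_rot: [-3.141, -0.001, 1.619]
ft_force: [-0.4, 0.6, -0.3]
finger_gap: 0.044
shift [ 1.8  0.4 45.4] rot [-0.03 -0.07 -0.25]
```

```bash
python3 -m crank '[0,1.8,0.4,20,0,0,-0.2,0,1.8,0.4,35,0,0,-0.2,0,1.8,0.4,35,0,0,-0.2,0,1.8,0.4,40,0,0,-0.2,0,1.8,0.4,40,0,0,-0.2]'; python3 -m crank '[0,0,0,0,0,0,0,0,0,0,0,0,0,0]';python3 - <<'E'
from h import *
togo([.4892,.3015,.0245],down(1.623))
grab('wrist','w11.png')
E
```

```text
time_s: 9.42
eef_pos: [0.4907, 0.3033, 0.0325]
tcp_rot: [3.137, -0.003, 1.623]
ft_force: [-0.3, 0.1, -1.7]
finger_gap: 0.0436
time_s: 9.58
eef_pos: [0.4905, 0.3036, 0.0324]
tcp_rot: [3.138, -0.003, 1.624]
ft_force: [0.3, -0.2, -0.8]
finger_gap: 0.0439
shift [-2.  -1.4  7.9] rot [ 0.23 -0.18  0.05]
```

View pics/w11.png

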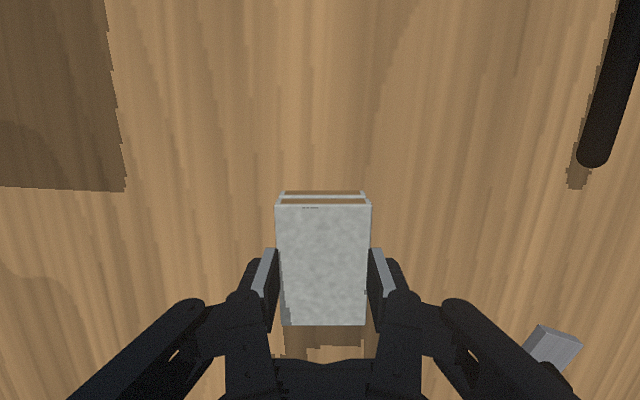

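```bash
python3 -m crank '[0,-2,-1.4,3,0,-0.1,0,0,-2,-1.4,3,0,-0.1,0,0,-2,-1.4,3,0,-0.1,0]'; python3 -m crank '[0,0,0,0,0,0,0,0,0,0,0,0,0,0]';python3 - <<'E'
from h import *
togo([.4892,.3015,.0245],down(1.623))
E
```

```text
time_s: 9.88
eef_pos: [0.4878, 0.301, 0.0276]
tcp_rot: [3.14, -0.0, 1.624]
ft_force: [-0.3, -0.1, -1.2]
finger_gap: 0.0436
time_s: 10.05
eef_pos: [0.4881, 0.3012, 0.0278]
tcp_rot: [3.14, -0.001, 1.624]
ft_force: [0.5, 0.3, -0.9]
finger_gap: 0.0439
shift [0.3 1.1 3.3] rot [ 0.09 -0.03  0.06]
```

```bash
python3 -m crank '[0,0.2,0.7,2.5,0,0,0,0,0.2,0.7,2.5,0,0,0,0,0.2,0.7,2.5,0,0,0]'; python3 -m crank '[0,0,0,0,0,0,0]';python3 - <<'E'
from h import *
togo([.4892,.3015,.0245],down(1.623))
grab('wrist','w12.png');crop('w12.png',250,170,400,340,'c8.png',4)
E
```

```text
time_s: 10.3
eef_pos: [0.4887, 0.3013, 0.025]
tcp_rot: [3.14, -0.0, 1.624]
ft_force: [-0.5, -0.3, -0.5]
finger_gap: 0.0435
time_s: 10.38
eef_pos: [0.4888, 0.3014, 0.0252]
tcp_rot: [3.14, -0.0, 1.624]
ft_force: [-0.1, 0.2, -0.1]
finger_gap: 0.0437
shift [0.1 0.4 0.7] rot [ 0.08 -0.03  0.06]
```

View pics/c8.png

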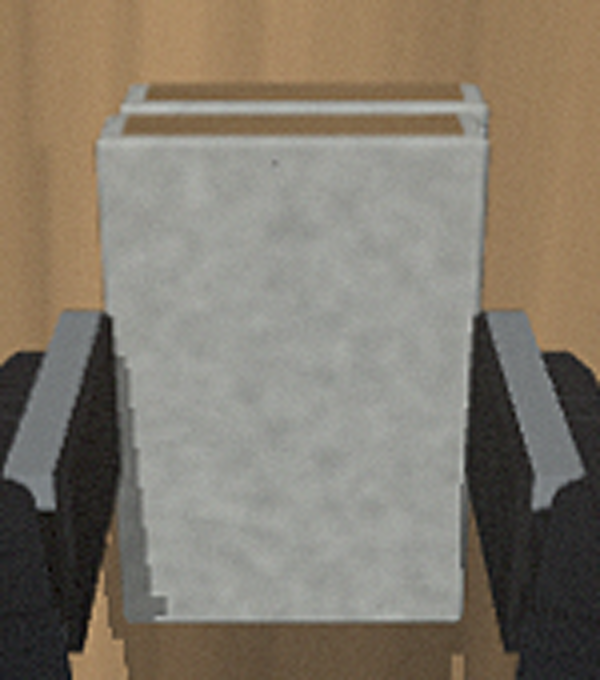

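Run:
```python
from h import *
d=load('w12.png')
print(onz(d,cc([(98,142),(489,140),(463,620),(126,620)],250,170,4),.0335).round(4))
rect(onz(d,cc([(98,142),(489,140),(463,620),(126,620)],250,170,4),.0335))
print(onz(d,cc([(122,107),(488,106)],250,170,4),.022).round(4))
```

```text
[[0.4634 0.3345 0.0335]
 [0.508  0.3371 0.0335]
 [0.5119 0.2692 0.0335]
 [0.4671 0.2668 0.0335]]
c [0.4876 0.3019] yaw x 0.0558 yaw y 0.0559 size 0.0447 0.0679
[[0.4647 0.3349 0.022 ]
 [0.5096 0.3374 0.022 ]]
```

```bash
python3 -m crank '[0,0.4,1.4,0,0,0,0,0,0.4,1.4,0,0,0,0,0,0.4,1.4,0.8,0,0,0,0,0.4,1.4,0.8,0,0,0,0,0.4,1.4,0.8,0,0,0]';python3 - <<'E'
from h import *
togo([.4892,.3015,.0245],down(1.623))
d=grab('wrist','w13.png');crop('w13.png',250,170,400,340,'c9.png',4)
E
```

```text
time_s: 10.85
eef_pos: [0.4905, 0.302, 0.0248]
tcp_rot: [3.139, -0.001, 1.624]
ft_force: [0.5, -0.3, 1.1]
finger_gap: 0.0435
shift [-0.4 -1.3  0.3] rot [ 0.13 -0.05  0.06]
```

View pics/c9.png

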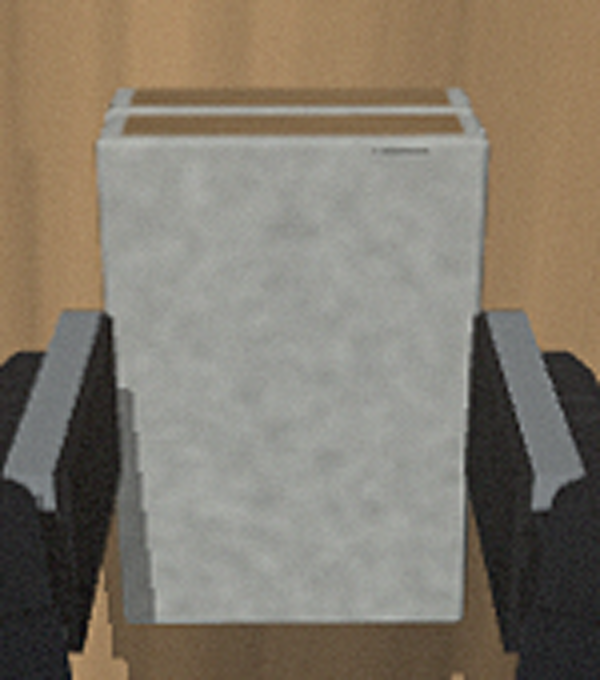

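```bash
python3 -m crank '[0.7,0,0,0,0,0,0,0.7,0,0,0,0,0,0,0.7,0,0,0,0,0,0,0.7,0,0,0,0,0,0]';python3 -m crank '[0.7,0,0,-40,0,0,0,0.7,0,0,-80,0,0,0,0.7,0,0,-120,0,0,0,0.7,0,0,-150,0,0,0,0.7,0,0,-150,0,0,0]';python3 - <<'E'
from h import *
grab('wrist','w14.png');crop('w14.png',250,130,400,340,'c10.png',4)
ch(-.045,-.098,.10)
E
```

```text
time_s: 11.23
eef_pos: [0.49, 0.3018, 0.0243]
tcp_rot: [3.14, -0.0, 1.624]
ft_force: [0.3, -0.3, 0.5]
finger_gap: 0.06
time_s: 11.65
eef_pos: [0.4941, 0.3037, 0.1837]
tcp_rot: [3.126, -0.006, 1.624]
ft_force: [0.8, -0.1, 1.1]
finger_gap: 0.0599
shift [-627.8  -77.    38.1] rot [-11.42   0.08  -2.82]
```

View pics/w14.png

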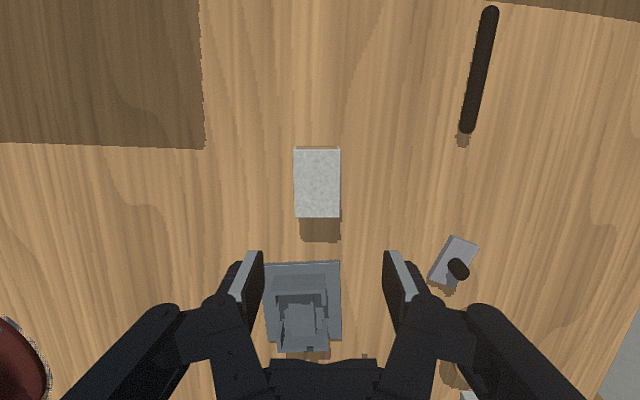

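```bash
python3 -m crank '[0,-208,-25,0,0,0,0,0,-208,-25,0,0,0,0,0,-208,-25,0,0,0,0,0,-208,-25,0,0,0,0,0,-208,-25,0,0,0,0]';python3 -m crank '[0,-208,-25,0,0,0,-2.8,0,-208,-25,0,0,0,-2.8,0,-208,-25,0,0,0,-2.8,0,-208,-25,0,0,0,-2.8,0,-208,-25,0,0,0,-2.8]';python3 - <<'E'
from h import *
ch(-.045,-.098,.10)
E
```

```text
time_s: 12.12
eef_pos: [0.4745, 0.0923, 0.1723]
tcp_rot: [-3.14, -0.0, 1.625]
ft_force: [0.6, -0.3, -0.3]
finger_gap: 0.0005
time_s: 12.53
eef_pos: [0.4607, -0.1155, 0.1723]
tcp_rot: [-3.141, -0.002, 1.673]
ft_force: [0.9, -0.6, -0.0]
finger_gap: -0.0003
shift [-210.1  -32.8   33.6] rot [-12.06  -0.1   -0.03]
```

```bash
python3 -m crank '[0,-208,-33,0,-12,0,0,0,-208,-33,0,-12,0,0,0,-208,-33,0,-12,0,0,0,-208,-33,0,-12,0,0,0,-208,-33,0,-12,0,0]';python3 -m crank '[0,0,0,0,0,0,0,0,0,0,0,0,0,0]';python3 - <<'E'
from h import *
ch(-.045,-.098,.06)
grab('wrist','w15.png')
E
```

```text
time_s: 12.95
eef_pos: [0.449, -0.3234, 0.1719]
tcp_rot: [2.932, -0.003, 1.671]
ft_force: [0.4, 0.1, 0.2]
finger_gap: 0.0001
time_s: 13.12
eef_pos: [0.4495, -0.3232, 0.1718]
tcp_rot: [2.933, -0.004, 1.669]
ft_force: [-0.3, 0.4, -0.6]
finger_gap: 0.0
shift [-4.8 -7.3 72.5] rot [-0.07 -0.17 -0.27]
```

View pics/w15.png

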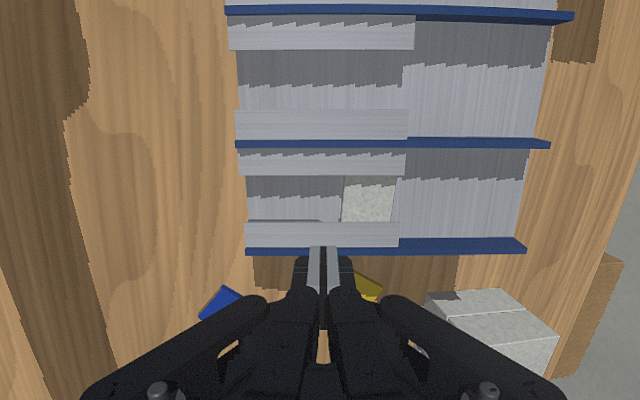

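```bash
python3 - <<'E'
from h import *
d=load('w15.png'); print(onslope(d,[(343,177),(398,178),(393,222),(341,222)],.01)); print(onslope(d,[(405,175),(398,247)],.019))
E
python3 -m crank '[0,-4.8,-7,40,0,0,0,0,-4.8,-7,72,0,0,0,0,-4.8,-7,72,0,0,0,0,-4.8,-7,72,0,0,0]';python3 -m crank '[0,0,0,0,0,0,0]';python3 - <<'E'
from h import *
ch(-.045,-.098,.004)
E
```

```text
[[-0.0215 -0.0806]
 [ 0.027  -0.0816]
 [ 0.0254 -0.1236]
 [-0.0226 -0.1233]]
[[ 0.0305 -0.0766]
 [ 0.0296 -0.1446]]
time_s: 13.5
eef_pos: [0.4584, -0.3228, 0.0993]
tcp_rot: [2.934, -0.006, 1.675]
ft_force: [0.2, 0.9, -0.0]
finger_gap: 0.0002
time_s: 13.58
eef_pos: [0.4601, -0.3252, 0.1032]
tcp_rot: [2.93, 0.0, 1.675]
ft_force: [0.7, -0.6, -0.5]
finger_gap: 0.0001
shift [-1.5 -3.4 59.3] rot [0.11 0.   0.08]
```

```bash
python3 -m crank '[0,-1.5,-3,20,0,0,0,0,-1.5,-3,40,0,0,0,0,-1.5,-3,55,0,0,0,0,-1.5,-3,55,0,0,0,0,-1.5,-3,55,0,0,0]';python3 -m crank '[0,0,0,0,0,0,0]';python3 - <<'E'
from h import *
ch(-.045,-.098,.004);ch(.0335,-.098,.004)
E
```

```text
time_s: 14.0
eef_pos: [0.4689, -0.3267, 0.0494]
tcp_rot: [2.929, 0.001, 1.674]
ft_force: [-0.3, -0.7, 0.8]
finger_gap: -0.0003
time_s: 14.08
eef_pos: [0.4694, -0.3275, 0.0504]
tcp_rot: [2.928, 0.003, 1.673]
ft_force: [-0.0, 0.2, -0.7]
finger_gap: 0.0001
shift [ 1.8 -1.   5.8] rot [0.21 0.16 0.03]
shift [ 1.7 77.5  6.1] rot [0.21 0.16 0.03]
```

```bash
python3 -m crank '[0,1.7,0,5.5,0,0,0,0,1.7,10,5.5,0,0,0,0,1.7,20,5.5,0,0,0,0,1.7,30,5.5,0,0,0,0,1.7,40,5.5,0,0,0]';python3 -m crank '[0,0,10,0,0,0,0,0,0,20,0,0,0,0,0,0,30,0,0,0,0,0,0,37,0,0,0,0,0,0,37,0,0,0,0]';python3 - <<'E'
from h import *
ch(.0335,-.098,.004)
grab('wrist','w16.png')
E
```

```text
time_s: 14.5
eef_pos: [0.5095, -0.3208, 0.0515]
tcp_rot: [2.93, 0.0, 1.673]
ft_force: [-1.0, 0.3, 0.6]
finger_gap: 0.0003
time_s: 14.92
eef_pos: [0.5459, -0.3171, 0.0593]
tcp_rot: [2.929, 0.001, 1.674]
ft_force: [0.0, -0.0, -0.0]
finger_gap: -0.0002
shift [-0.8  0.2 -1.6] rot [0.16 0.02 0.04]
```

View pics/w16.png

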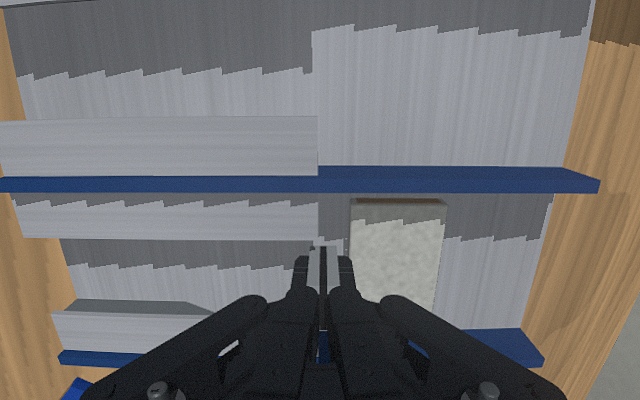

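```bash
python3 -m crank '[0,0,-4,0,0,0,0,0,0,-4,-40,0,0,0,1,0,-4,-60,0,0,0,1,0,-4,-60,0,0,0,1,0,-4,-60,0,0,0]'; python3 -m crank '[1,0,0,0,0,0,0,1,0,0,0,0,0,0]'
python3 - <<'E'
from h import *
ch(.068,-.098,.06)
grab('wrist','w17.png')
E
```

```text
time_s: 15.38
eef_pos: [0.5277, -0.3195, 0.1178]
tcp_rot: [2.929, 0.002, 1.672]
ft_force: [-0.4, -0.1, 0.5]
finger_gap: 0.0358
time_s: 15.55
eef_pos: [0.5265, -0.3179, 0.1143]
tcp_rot: [2.933, -0.003, 1.673]
ft_force: [0.1, 0.1, -0.5]
finger_gap: 0.0604
shift [-1.9 42.1  0.2] rot [-0.06 -0.16 -0.06]
```

View pics/w17.png

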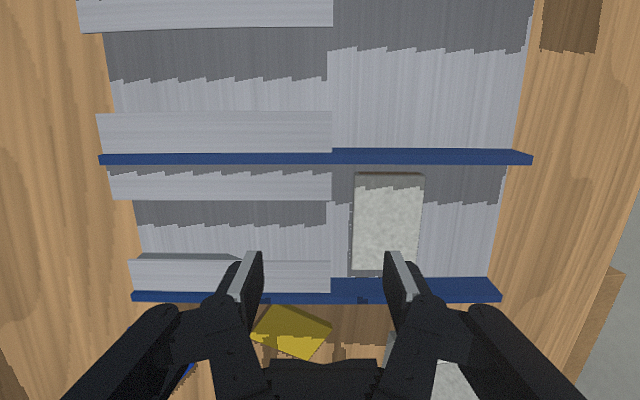

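Run:
```python
from h import *
crop('w17.png',330,150,450,290,'c11.png',5)
d=load('w17.png');P=onslope(d,[(355,172),(425,175),(419,273),(352,271)],.01);print(P,P.mean(0))
```

```text
[[ 0.0449 -0.0607]
 [ 0.0899 -0.0625]
 [ 0.0933 -0.1347]
 [ 0.0452 -0.1328]] [ 0.068325 -0.097675]
```

View pics/c11.png

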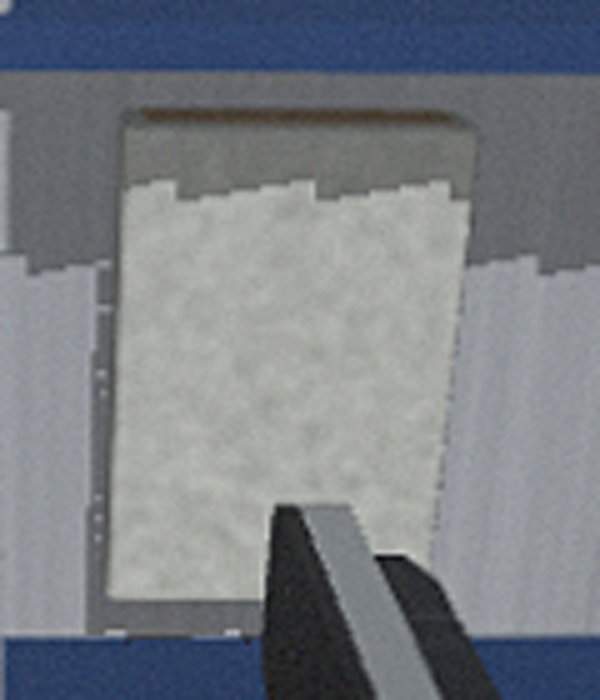

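```bash
python3 - <<'E'
from h import *
d=load('w17.png');print(onslope(d,[(354.4,175),(425,175),(351.6,269.6)],.01))
E
python3 -m crank '[1,-2,42,0,0,0,0,1,-2,42,0,0,0,0,0.85,-2,42,20,0,0,0,0.85,-2,42,40,0,0,0,0.85,-2,42,40,0,0,0]'; python3 -m crank '[0.85,0,0,0,0,0,0]';python3 - <<'E'
from h import *
ch(.068,-.0978,.0025)
grab('wrist','w18.png')
E
```

```text
[[ 0.0446 -0.0626]
 [ 0.0899 -0.0625]
 [ 0.0449 -0.1316]]
time_s: 16.02
eef_pos: [0.5749, -0.3133, 0.0803]
tcp_rot: [2.937, -0.007, 1.674]
ft_force: [-0.6, 0.4, -2.4]
finger_gap: 0.0725
time_s: 16.1
eef_pos: [0.5758, -0.3145, 0.0835]
tcp_rot: [2.934, -0.004, 1.673]
ft_force: [0.1, -0.2, 0.3]
finger_gap: 0.073
shift [-0.2  0.3 17.3] rot [-0.13 -0.21 -0.04]
```

View pics/w18.png

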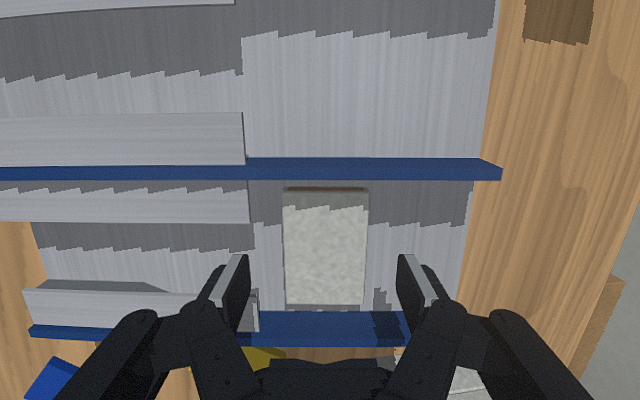

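```bash
python3 -m crank '[0.75,0,0.3,17,0,0,0,0.75,0,0.3,17,0,0,0,0.75,0,0.3,17,0,0,0]';python3 - <<'E'
from h import *
ch(.068,-.0978,.0025)
E
```

```text
time_s: 16.4
eef_pos: [0.5806, -0.3152, 0.0697]
tcp_rot: [2.931, -0.001, 1.673]
ft_force: [-1.0, 1.0, 0.4]
finger_gap: 0.0642
shift [ 1.  -1.5  2.9] rot [ 0.04 -0.05 -0.03]
```

```bash
python3 -m crank '[0.75,0.7,-1,2.2,0,0,0,0,0.7,-1,2.2,0,0,0,0,0.7,-1,2.2,0,0,0,0,0.7,-1,2.2,0,0,0,0,0.7,-1,2.2,0,0,0]';python3 - <<'E'
from h import *
ch(.068,-.0978,.0025)
E
python3 -m crank '[0,0,0,-30,0,0,0,0,0,0,-70,0,0,0,0,0,0,-100,0,0,0,0,0,0,-130,0,0,0]'; python3 -m crank '[0,0,0,0,0,0,0]';python3 - <<'E'
from h import *
d=grab('wrist','w19.png');crop('w19.png',250,170,400,340,'c12.png',4)
togo([.490,.302,.17],down(1.623))
E
```

```text
time_s: 16.82
eef_pos: [0.5808, -0.3152, 0.0687]
tcp_rot: [2.929, 0.001, 1.673]
ft_force: [-1.2, 0.8, 6.4]
finger_gap: 0.0435
shift [ 1.  -1.4  1.8] rot [ 0.14  0.05 -0.  ]
time_s: 17.15
eef_pos: [0.5528, -0.3174, 0.1957]
tcp_rot: [2.93, -0.0, 1.673]
ft_force: [1.1, 0.1, -1.9]
finger_gap: 0.043
time_s: 17.23
eef_pos: [0.5555, -0.32, 0.2028]
tcp_rot: [2.922, 0.009, 1.672]
ft_force: [-0.2, -0.2, -0.1]
finger_gap: 0.0432
shift [624.6  -7.   24.9] rot [12.45  0.02  2.85]
```

View pics/c12.png

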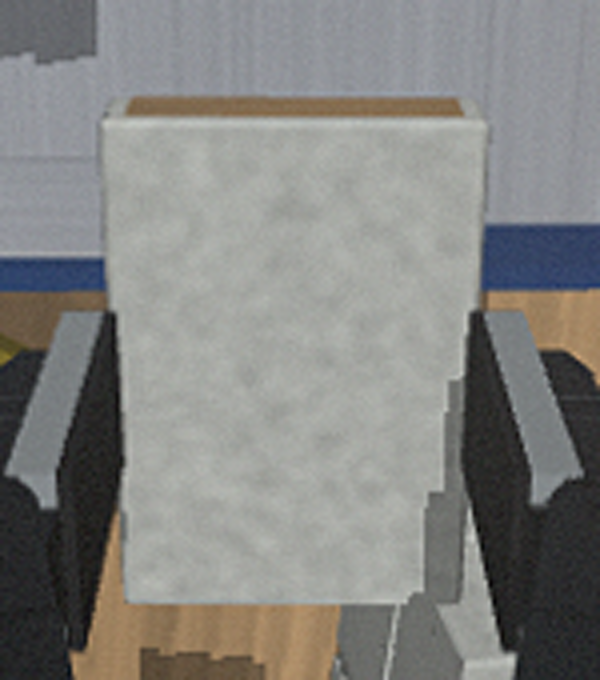

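```bash
python3 - <<'E'
from h import *
d=load('w19.png')
for z in(-.0095,-.008,-.006): P=intool(d,cc([(102,120),(488,120),(462,603),(126,603)],250,170,4),z);print(P.mean(0).round(4));rect(P[:,[1,0]])
E
python3 -m crank '[0,208,-2,8,12.4,0,2.8,0,208,-2,8,12.4,0,2.8,0,208,-2,8,12.4,0,2.8,0,208,-2,8,12.4,0,2.8,0,208,-2,8,12.4,0,2.8]';python3 - <<'E'
from h import *
togo([.490,.302,.17],down(1.623))
E
```

```text
[ 0.0039 -0.0011 -0.0095]
c [-0.0011  0.0039] yaw x 0.0008 yaw y -0.001 size 0.0438 0.0671
[ 0.003  -0.0011 -0.008 ]
c [-0.0011  0.003 ] yaw x 0.0008 yaw y -0.001 size 0.0443 0.0679
[ 0.0018 -0.0011 -0.006 ]
c [-0.0011  0.0018] yaw x 0.0008 yaw y -0.001 size 0.045 0.0689
time_s: 17.7
eef_pos: [0.5307, -0.1083, 0.1838]
tcp_rot: [-3.133, -0.007, 1.624]
ft_force: [1.3, -0.4, -0.7]
finger_gap: 0.043
shift [411.8 -18.5  16.8] rot [-0.48 -0.4   0.08]
```

```bash
python3 -m crank '[0,208,-9,8,0,0,0,0,208,-9,8,0,0,0,0,208,-9,8,0,0,0,0,208,-9,8,0,0,0,0,208,-9,8,0,0,0]';python3 -m crank '[0,158,-9,8,0,0,0,0,158,-9,8,0,0,0,0,158,-9,8,0,0,0,0,158,-9,8,0,0,0,0,158,-9,8,0,0,0]';python3 -m crank '[0,0,0,0,0,0,0,0,0,0,0,0,0,0]';python3 - <<'E'
from h import *
togo([.490,.302,.17],down(1.623))
d=grab('wrist','w20.png');crop('w20.png',270,80,390,220,'c13.png',5)
E
```

```text
time_s: 18.12
eef_pos: [0.51, 0.0987, 0.1773]
tcp_rot: [-3.134, -0.006, 1.624]
ft_force: [0.7, 0.6, -0.0]
finger_gap: 0.0435
time_s: 18.53
eef_pos: [0.4916, 0.2589, 0.1698]
tcp_rot: [-3.132, -0.007, 1.63]
ft_force: [-0.7, 0.1, 0.3]
finger_gap: 0.0435
time_s: 18.7
eef_pos: [0.4933, 0.2537, 0.1706]
tcp_rot: [-3.134, -0.004, 1.625]
ft_force: [-0.1, -0.6, -0.9]
finger_gap: 0.0431
shift [48.4 -0.7  0.8] rot [-0.45 -0.25  0.11]
```

View pics/c13.png

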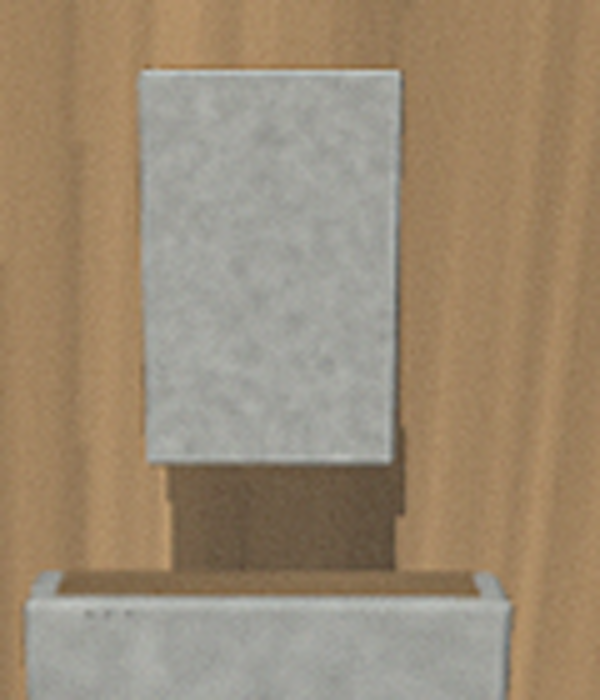

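Run:
```python
from h import *
d=load('w20.png')
rect(onz(d,cc([(140,70),(402,71),(391,464),(148,462)],270,80,5),.032))
togo([.4900,.301,.07],down(1.623))
```

```text
c [0.489  0.3015] yaw x 0.0497 yaw y 0.0516 size 0.0449 0.0693
shift [ 47.5  -0.4 101.2] rot [-0.41 -0.26  0.04]
```

```bash
python3 -m crank '[0,46,0,0,-0.3,-0.2,0,0,46,0,20,-0.3,-0.2,0,0,46,0,60,-0.3,-0.2,0,0,46,0,95,-0.3,-0.2,0,0,46,0,95,-0.3,-0.2,0]'; python3 -m crank '[0,0,0,0,0,0,0,0,0,0,0,0,0,0]';python3 - <<'E'
from h import *
togo([.4900,.300,.042],down(1.623))
E
```

```text
time_s: 19.17
eef_pos: [0.4858, 0.2967, 0.069]
tcp_rot: [-3.127, 0.004, 1.622]
ft_force: [-2.0, -1.5, -2.0]
finger_gap: 0.0434
time_s: 19.33
eef_pos: [0.4924, 0.3, 0.0792]
tcp_rot: [3.14, -0.003, 1.623]
ft_force: [-0.3, 1.0, 0.8]
finger_gap: 0.0436
shift [ 0.1 -2.5 37.2] rot [ 0.1  -0.15 -0.01]
```

```bash
python3 -m crank '[0,0,-2,15,0,0,0,0,0,-2,30,0,0,0,0,0,-2,36,0,0,0,0,0,-2,36,0,0,0,0,0,-2,36,0,0,0]'; python3 -m crank '[0,0,0,0,0,0,0]';python3 - <<'E'
from h import *
togo([.4900,.300,.0365],down(1.623))
d=grab('wrist','w21.png');crop('w21.png',250,170,400,340,'c14.png',4)
E
```

```text
time_s: 19.75
eef_pos: [0.4903, 0.3007, 0.0433]
tcp_rot: [3.139, -0.003, 1.624]
ft_force: [-0.0, -0.6, -0.6]
finger_gap: 0.0433
time_s: 19.83
eef_pos: [0.4904, 0.3009, 0.0435]
tcp_rot: [3.139, -0.003, 1.624]
ft_force: [-0.1, -0.8, -0.2]
finger_gap: 0.0431
shift [-0.9 -0.5  7. ] rot [ 0.16 -0.18  0.07]
```

View pics/c14.png

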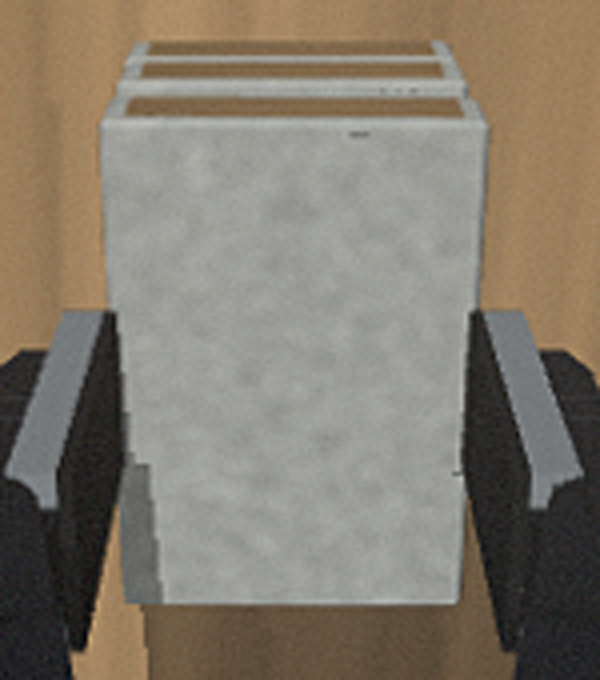

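```bash
python3 -m crank '[0,-0.4,-0.3,5,0,-0.1,0,0,-0.4,-0.3,5,0,-0.1,0,0,-0.4,-0.3,5,0,-0.1,0]'; python3 -m crank '[0,0,0,0,0,0,0]';python3 - <<'E'
from h import *
togo([.4900,.300,.0365],down(1.623))
d=grab('wrist','w22.png');crop('w22.png',250,170,400,340,'c15.png',4)
E
```

```text
time_s: 20.13
eef_pos: [0.4888, 0.3001, 0.0365]
tcp_rot: [-3.142, -0.0, 1.624]
ft_force: [0.3, -0.4, 0.0]
finger_gap: 0.0431
time_s: 20.22
eef_pos: [0.4888, 0.3001, 0.0365]
tcp_rot: [-3.142, -0.0, 1.624]
ft_force: [0.2, 0.2, 0.5]
finger_gap: 0.0431
shift [-0.1  1.2  0. ] rot [-0.   -0.02  0.09]
```

View pics/c15.png

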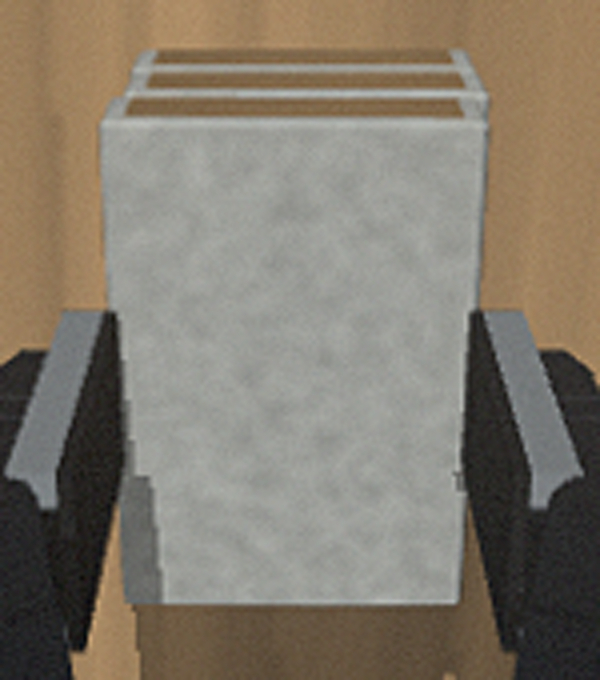

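```bash
python3 - <<'E'
from h import *
d=load('w22.png')
for z in(.042,.043): print(onz(d,cc([(101,121),(489,120)],250,170,4),z).round(4))
print(onz(d,cc([(128,94),(488,94)],250,170,4),.032).round(4))
print(onz(d,cc([(140,68),(478,68)],250,170,4),.022).round(4))
E
python3 -m crank '[0,0,1.4,0,0,0,0,0,0,1.4,0,0,0,0,0,0,1.4,0.5,0,0,0,0,0,1.4,0.5,0,0,0]'
python3 - <<'E'
from h import *
togo([.4900,.300,.0365],down(1.623))
d=grab('wrist','w23.png');crop('w23.png',250,170,400,340,'c16.png',4)
E
```

```text
[[0.4634 0.3347 0.042 ]
 [0.5083 0.3373 0.042 ]]
[[0.4635 0.3351 0.043 ]
 [0.5081 0.3376 0.043 ]]
[[0.4653 0.3349 0.032 ]
 [0.5097 0.3373 0.032 ]]
[[0.4656 0.3352 0.022 ]
 [0.5098 0.3376 0.022 ]]
time_s: 20.6
eef_pos: [0.4904, 0.3002, 0.0365]
tcp_rot: [-3.141, -0.0, 1.624]
ft_force: [-1.6, -1.1, 4.0]
finger_gap: 0.0433
shift [-0.1 -0.4 -0. ] rot [-0.01 -0.01  0.08]
```

View pics/c16.png

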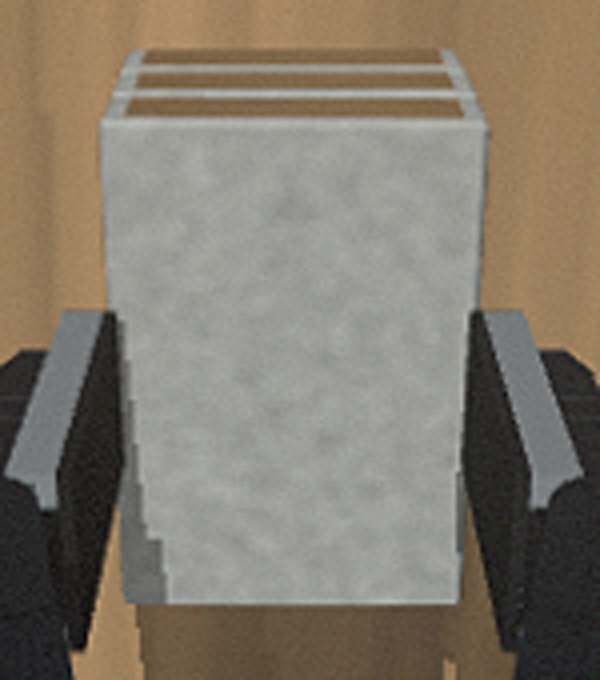

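```bash
python3 -m crank '[0.75,0,0,0,0,0,0,0.75,0,0,0,0,0,0,0.75,0,0,0,0,0,0,0.75,0,0,0,0,0,0]';python3 -m crank '[0.75,0,0,-40,0,0,0,0.75,0,0,-80,0,0,0,0.75,0,0,-120,0,0,0,0.75,0,0,-130,0,0,0,0.75,0,0,-130,0,0,0]';python3 - <<'E'
from h import *
grab('wrist','w24.png');crop('w24.png',250,130,400,340,'c17.png',3)
grab('top','top2.png');crop('top2.png',180,120,480,300,'c18.png',2)
togo([.4890,.3015,.05],down(1.622))
E
```

```text
time_s: 20.98
eef_pos: [0.49, 0.3, 0.0355]
tcp_rot: [-3.141, -0.0, 1.624]
ft_force: [0.0, 0.4, 0.4]
finger_gap: 0.0641
time_s: 21.4
eef_pos: [0.493, 0.3013, 0.1715]
tcp_rot: [3.133, -0.004, 1.624]
ft_force: [0.9, 0.3, 0.1]
finger_gap: 0.0642
shift [  1.6  -0.9 115.5] rot [-0.01 -0.01  0.13]
```

View pics/w24.png

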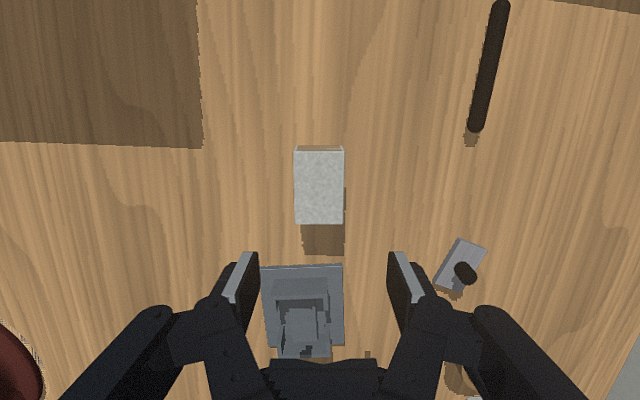

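View pics/c18.png

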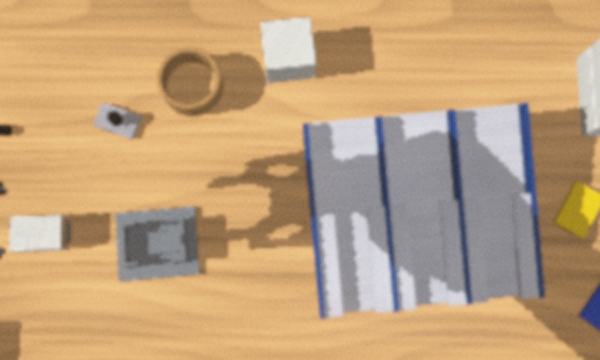

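```bash
python3 -m crank '[0.85,1,0,40,0,0,0,0.85,1,0,75,0,0,0,0.85,1,0,100,0,0,0,0.85,1,0,100,0,0,0,0.85,1,0,100,0,0,0]'; python3 -m crank '[0.85,0,0,0,0,0,0]';python3 - <<'E'
from h import *
d=grab('wrist','w25.png');crop('w25.png',200,170,450,340,'c19.png',3)
togo([.4890,.3015,.007],down(1.622))
E
```

```text
time_s: 21.92
eef_pos: [0.4872, 0.2997, 0.0619]
tcp_rot: [-3.134, 0.003, 1.624]
ft_force: [-0.3, 0.1, 0.1]
finger_gap: 0.0728
time_s: 22.0
eef_pos: [0.4902, 0.3011, 0.0661]
tcp_rot: [-3.141, -0.0, 1.624]
ft_force: [1.0, 0.2, -0.1]
finger_gap: 0.0724
shift [ 0.  -2.2 60.4] rot [ 0.1  -0.06  0.13]
```

View pics/c19.png

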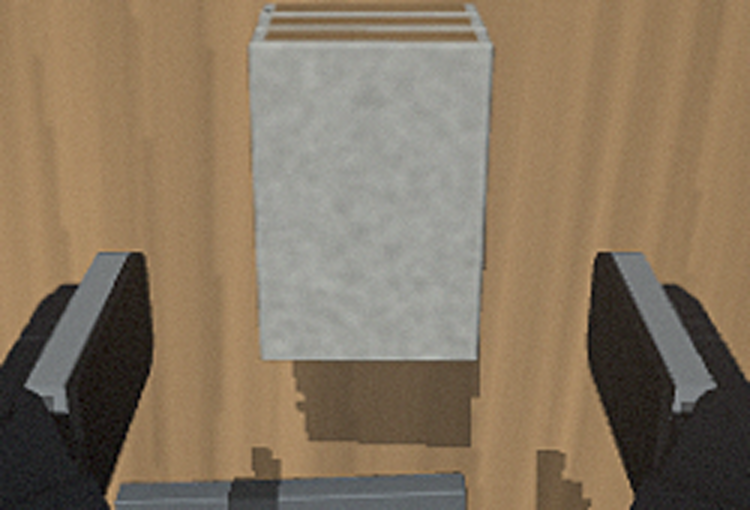

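```bash
python3 - <<'E'
from h import *
d=load('w25.png')
rect(onz(d,cc([(250,42),(492,42),(477,359),(262,358)],200,170,3),.042))
E
python3 -m crank '[0.85,0,-1.5,20,0,0,0,0.85,0,-1.5,40,0,0,0,0.85,0,-1.5,52,0,0,0,0.85,0,-1.5,52,0,0,0,0.85,0,-1.5,52,0,0,0]'; python3 -m crank '[0.85,0,0,0,0,0,0]';python3 - <<'E'
from h import *
togo([.4890,.3015,.007],down(1.622))
E
```

```text
c [0.489  0.3018] yaw x 0.0519 yaw y 0.0501 size 0.0449 0.0689
time_s: 22.47
eef_pos: [0.4889, 0.3011, 0.0145]
tcp_rot: [3.142, -0.0, 1.624]
ft_force: [0.0, 0.2, 0.8]
finger_gap: 0.0726
time_s: 22.55
eef_pos: [0.4898, 0.3016, 0.0156]
tcp_rot: [3.139, -0.001, 1.624]
ft_force: [0.5, -0.2, 0.9]
finger_gap: 0.0723
shift [-0.  -0.8  8.6] rot [ 0.13 -0.07  0.14]
```

```bash
python3 -m crank '[0.85,0,-0.4,8,0,0,0.1,0.85,0,-0.4,8,0,0,0.1,0.85,0,-0.4,8,0,0,0.1]'
python3 - <<'E'
from h import *
togo([.4890,.3015,.007],down(1.622))
E
python3 -m crank '[0,0,0,0,0,0,0,0,0,0,0,0,0,0,0,0,0,0,0,0,0,0,0,0,0,0,0,0,0,0,0,0,0,0,0]'
python3 - <<'E'
from h import *
togo([.4890,.3015,.007],down(1.622))
d=grab('wrist','w26.png');crop('w26.png',200,120,450,340,'c20.png',3)
E
```

```text
time_s: 22.8
eef_pos: [0.4881, 0.301, 0.0059]
tcp_rot: [-3.141, -0.0, 1.623]
ft_force: [0.5, 0.4, 0.3]
finger_gap: 0.0729
shift [ 0.5  1.  -1.1] rot [-0.03 -0.01  0.04]
time_s: 23.22
eef_pos: [0.4887, 0.3012, 0.0065]
tcp_rot: [3.141, -0.001, 1.623]
ft_force: [-0.6, 0.2, 2.2]
finger_gap: 0.0451
shift [ 0.3  0.3 -0.5] rot [ 0.04 -0.04  0.04]
```

View pics/c20.png

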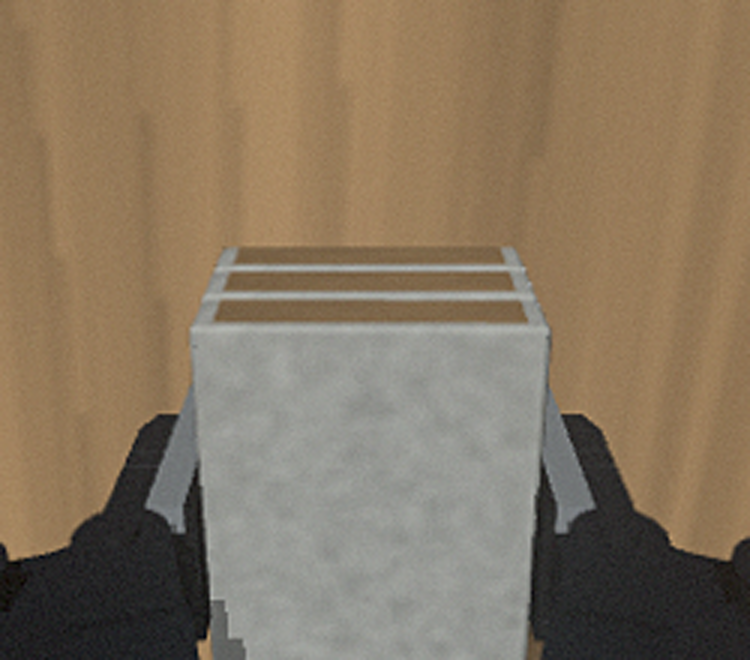

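```bash
python3 -m crank '[0,0,0,-15,0,0,0,0,0,0,-40,0,0,0,0,0,0,-70,0,0,0,0,0,0,-110,0,0,0,0,0,0,-110,0,0,0]';python3 -m crank '[0,0,0,0,0,0,0,0,0,0,0,0,0,0]'
python3 - <<'E'
from h import *
d=grab('wrist','w27.png');crop('w27.png',200,120,450,340,'c21.png',3)
d=grab('scene','scene2.png');crop('scene2.png',330,120,470,230,'c22.png',5)
d=grab('top','top3.png');crop('top3.png',170,150,310,280,'c23.png',5)
print(tcp())
E
```

```text
time_s: 23.68
eef_pos: [0.4924, 0.303, 0.1242]
tcp_rot: [3.13, -0.005, 1.623]
ft_force: [1.3, 1.1, 1.6]
finger_gap: 0.0451
time_s: 23.85
eef_pos: [0.4875, 0.3006, 0.115]
tcp_rot: [-3.14, 0.0, 1.623]
ft_force: [-1.1, 0.1, -1.8]
finger_gap: 0.0453
[[-0.05177392  0.99864891 -0.00445248  0.48664389]
 [ 0.99865781  0.05176699 -0.00165837  0.30024659]
 [-0.00142564 -0.00453237 -0.99998871  0.11329916]
 [ 0.          0.          0.          1.        ]]
```

View pics/w27.png

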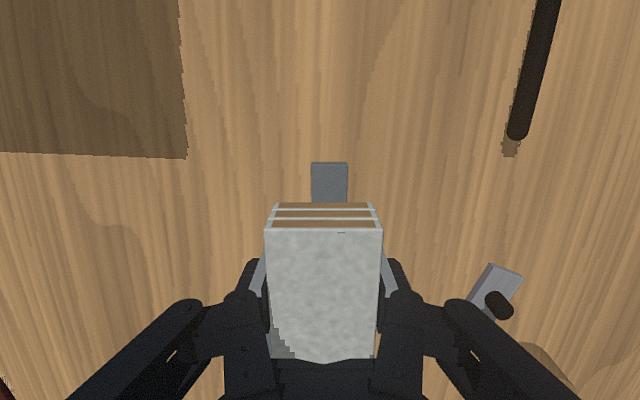

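View pics/c22.png

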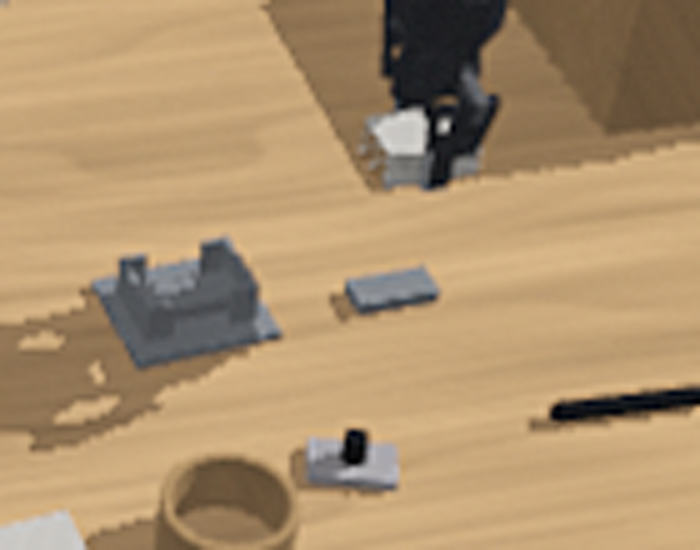

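View pics/c23.png

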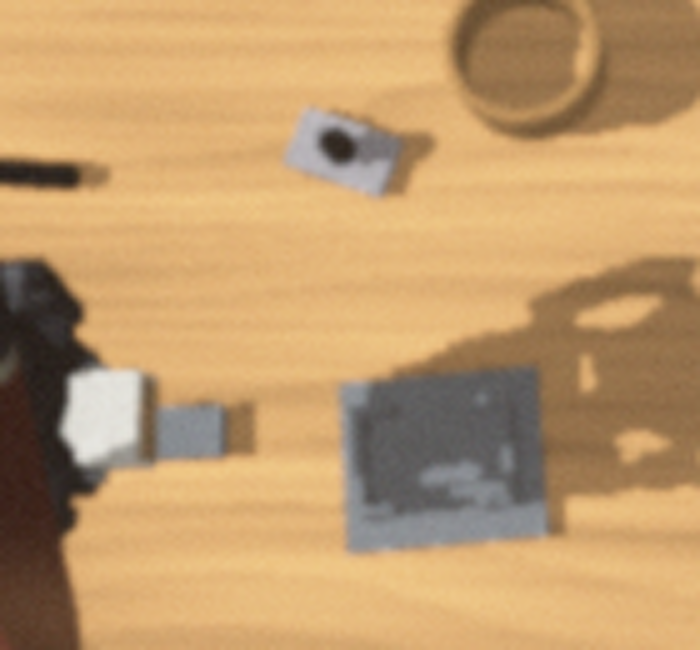

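Run:
```python
from h import *
togo([.478,.07,.2],down(1.571+.099))
```

```text
shift [-229.6  -20.9  -86.3] rot [-0.26  0.08 -2.72]
```

```bash
python3 -m crank '[0,0,0,-40,0,0,0,0,0,0,-86,0,0,0,0,-60,-5,-86,0,0,-1,0,-100,-10,-86,0,0,-1,0,-140,-15,-86,0,0,-2.7]';python3 -m crank '[0,-90,-10,0,0,0,0,0,-90,-10,0,0,0,0,0,-90,-10,0,0,0,0,0,-90,-10,0,0,0,0]';python3 -m crank '[0,0,0,0,0,0,0,0,0,0,0,0,0,0]'
python3 - <<'E'
from h import *
d=grab('wrist','w28.png');crop('w28.png',220,50,420,210,'c24.png',4)
togo([.478,.07,.2],down(1.571+.099))
E
```

```text
time_s: 24.42
eef_pos: [0.4812, 0.1754, 0.2016]
tcp_rot: [-3.141, 0.0, 1.673]
ft_force: [0.2, -0.6, -1.5]
finger_gap: 0.0456
time_s: 24.75
eef_pos: [0.4799, 0.0835, 0.2002]
tcp_rot: [-3.139, -0.0, 1.665]
ft_force: [-0.0, 1.5, -1.2]
finger_gap: 0.0454
time_s: 24.92
eef_pos: [0.4802, 0.0867, 0.2009]
tcp_rot: [-3.14, -0.001, 1.671]
ft_force: [0.9, -0.2, -1.8]
finger_gap: 0.0452
shift [-16.7  -4.    1.1] rot [-0.08 -0.05  0.1 ]
```

View pics/w28.png

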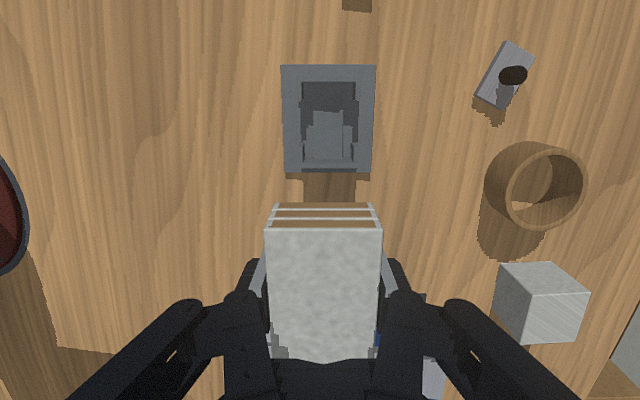

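View pics/c24.png

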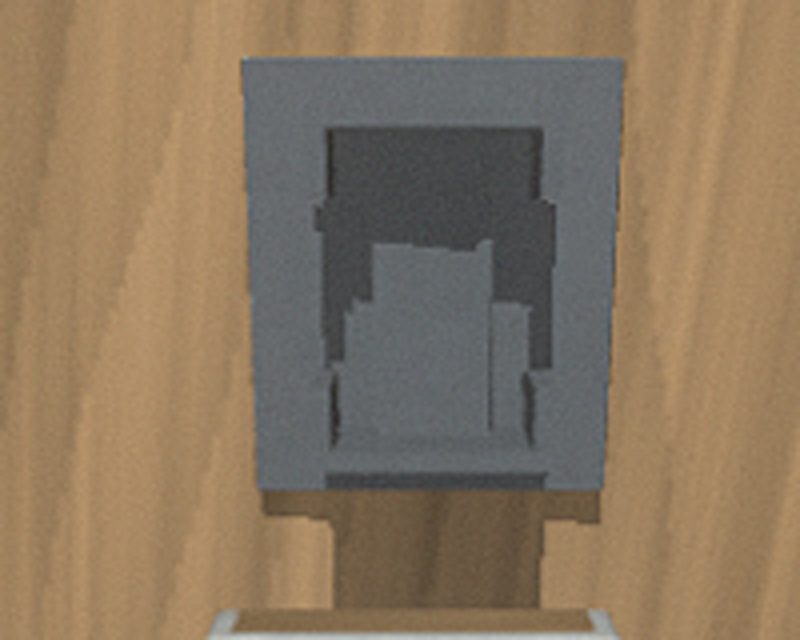

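Run:
```python
from h import *
d=load('w28.png')
rect(onz(d,cc([(242,57),(624,58),(603,489),(259,489)],220,50,4),.008))
P=onz(d,cc([(327,128),(543,128),(547,474),(326,474)],220,50,4),.04);print(P.round(4));rect(P)
# model-fit
L=[(-.048,.056,.008),(.048,.056,.008),(.048,-.056,.008),(-.048,-.056,.008),(-.025,.038,.04),(.025,.038,.04)]
uv=cc([(242,57),(624,58),(603,489),(259,489),(327,128),(543,128)],220,50,4)
m=lambda p:np.array([rpy([0,0,p[2]])@np.array(l)+[p[0],p[1],0] for l in L])
r=least_squares(lambda p:(proj(d,m(p))-uv).ravel(),[.478,.142,.1]);print(r.x.round(4),r.fun.round(1))
# held pile in tool: back top corners
print(manip.get_state()['eef_pos'])
crop('w28.png',240,190,410,370,'c25.png',4)
```

```text
c [0.4779 0.142 ] yaw x 0.1 yaw y 0.1002 size 0.0951 0.111
[[0.4497 0.1769 0.04  ]
 [0.4989 0.1819 0.04  ]
 [0.5105 0.1014 0.04  ]
 [0.456  0.0959 0.04  ]]
c [0.4788 0.139 ] yaw x 0.1013 yaw y 0.1103 size 0.0522 0.0813
[0.478  0.1418 0.0998] [-0.2 -0.2  0.4 -0.4  0.5  0.7 -0.5  0.6 -0.4 -0.2  0.2 -0.1]
[0.48029554 0.08698709 0.20112054]
```

View pics/c25.png

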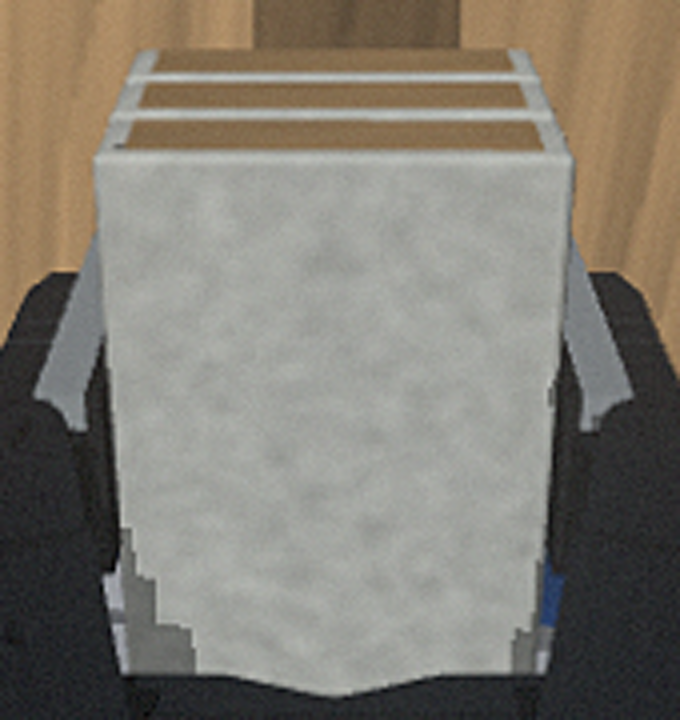

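Run:
```python
from h import *
d=load('w28.png')
for z,a,b,v in((-.0355,95,573,157),(-.0255,112,557,116),(-.0155,127,540,78)):
    print(intool(d,cc([(a,v),(b,v)],240,190,4),z).round(4))
```

```text
[[ 0.035  -0.0235 -0.0355]
 [ 0.035   0.0212 -0.0355]]
[[ 0.035  -0.0236 -0.0255]
 [ 0.035   0.0214 -0.0255]]
[[ 0.0353 -0.0236 -0.0155]
 [ 0.0353  0.0212 -0.0155]]
```

```bash
cat >> h.py <<'E'
H=[.478,.1418,.0998]
def hold(yh,zlow,th,xh=.0012,g=.0055,H=H):
    "pile: bottom centre at holder (xh,yh), low end's bottom corner at zlow, tilt th deg"
    t=np.radians(th); Rt=down(np.pi/2+H[2])@rpy([0,-t,0])
    B=rpy([0,0,H[2]])@np.array([xh,yh,0])+[H[0],H[1],zlow+.035*np.sin(t)]
    togo(B+g*Rt[:,2],Rt)
E
python3 - <<'E'
from h import *
hold(-.0017,.09,13); hold(-.0017,.021,13)
E
```

```text
shift [ 51.7   4.6 108.6] rot [ -0.08 -13.05   0.07]
shift [ 51.7   4.7 177.6] rot [ -0.08 -13.05   0.07]
```

```bash
python3 -m crank '[0,25,2,0,0,-6,0,0,51.7,4.6,0,0,-13,0,0,51.7,4.6,40,0,-13,0,0,51.7,4.6,75,0,-13,0,0,51.7,4.6,75,0,-13,0]';python3 -m crank '[0,0,0,0,0,0,0,0,0,0,0,0,0,0]'
python3 - <<'E'
from h import *
hold(-.0017,.055,13)
d=grab('wrist','w29.png')
E
```

```text
time_s: 25.38
eef_pos: [0.4742, 0.1395, 0.1188]
tcp_rot: [-3.126, 0.228, 1.678]
ft_force: [-1.9, 0.3, -3.2]
finger_gap: 0.0453
time_s: 25.55
eef_pos: [0.4809, 0.1381, 0.1284]
tcp_rot: [3.14, 0.227, 1.67]
ft_force: [0.2, -0.2, -1.3]
finger_gap: 0.0452
shift [16.9 -1.4 68.8] rot [ 0.08 -0.02 -0.03]
```

View pics/w29.png

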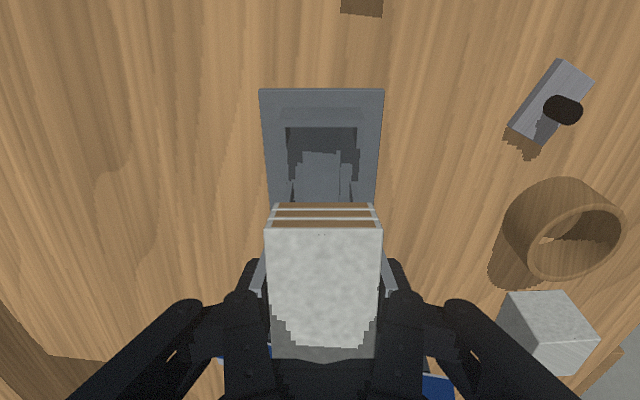

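```bash
python3 -m crank '[0,7,-1.4,30,0,0,0,0,13,-1.4,55,0,0,0,0,17,-1.4,66,0,0,0,0,17,-1.4,66,0,0,0,0,17,-1.4,66,0,0,0]';python3 -m crank '[0,0,0,0,0,0,0,0,0,0,0,0,0,0]'
python3 - <<'E'
from h import *
hold(-.0017,.055,13);hold(-.0017,.043,13)
d=grab('wrist','w30.png')
crop('w30.png',220,60,420,240,'c26.png',4)
E
```

```text
time_s: 26.02
eef_pos: [0.4794, 0.139, 0.06]
tcp_rot: [3.14, 0.227, 1.669]
ft_force: [0.0, -0.3, -1.0]
finger_gap: 0.0454
time_s: 26.18
eef_pos: [0.4802, 0.1395, 0.061]
tcp_rot: [3.138, 0.226, 1.669]
ft_force: [0.4, 0.6, -1.0]
finger_gap: 0.0454
shift [ 0.4 -0.8  3.5] rot [ 0.2  -0.04 -0.11]
shift [ 3.1 -0.9 15.2] rot [ 0.2  -0.04 -0.11]
```

View pics/c26.png

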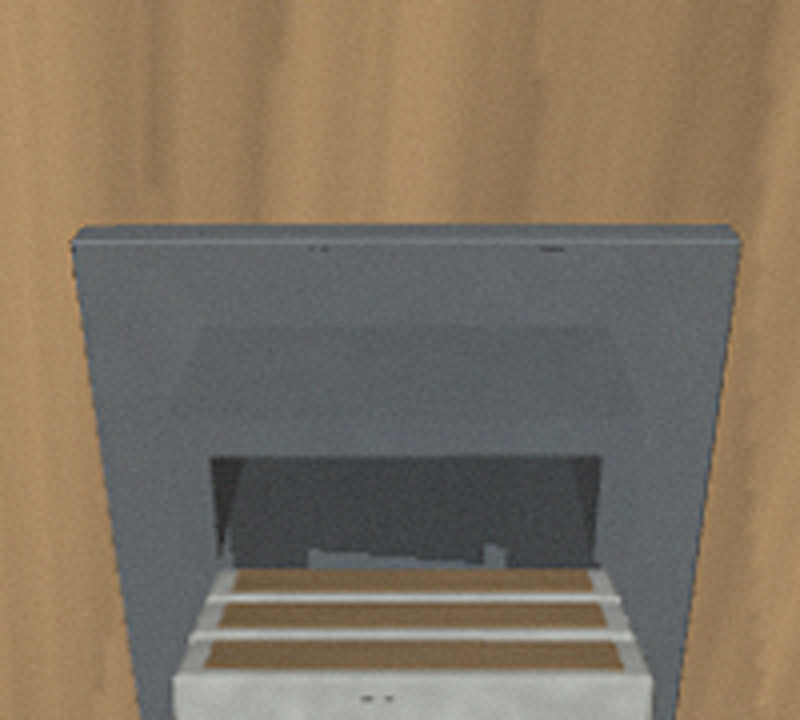

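```bash
python3 -m crank '[0,3,-0.8,7,0,0,-0.1,0,3,-0.8,14,0,0,-0.1,0,3,-0.8,14,0,0,-0.1,0,3,-0.8,14,0,0,-0.1]';python3 -m crank '[0,0,0,0,0,0,0,0,0,0,0,0,0,0]'
python3 - <<'E'
from h import *
hold(-.0017,.043,13);hold(-.0017,.032,13)
d=grab('wrist','w31.png')
crop('w31.png',220,100,420,260,'c27.png',4)
E
```

```text
time_s: 26.57
eef_pos: [0.4768, 0.1386, 0.0433]
tcp_rot: [-3.139, 0.227, 1.672]
ft_force: [-0.0, -0.2, -1.1]
finger_gap: 0.045
time_s: 26.73
eef_pos: [0.4777, 0.1389, 0.0444]
tcp_rot: [-3.141, 0.227, 1.672]
ft_force: [0.3, 0.0, -2.0]
finger_gap: 0.0453
shift [-0.4  1.8 -1.1] rot [-0.02 -0.01  0.06]
shift [2.1 1.8 9.6] rot [-0.02 -0.01  0.06]
```

View pics/c27.png

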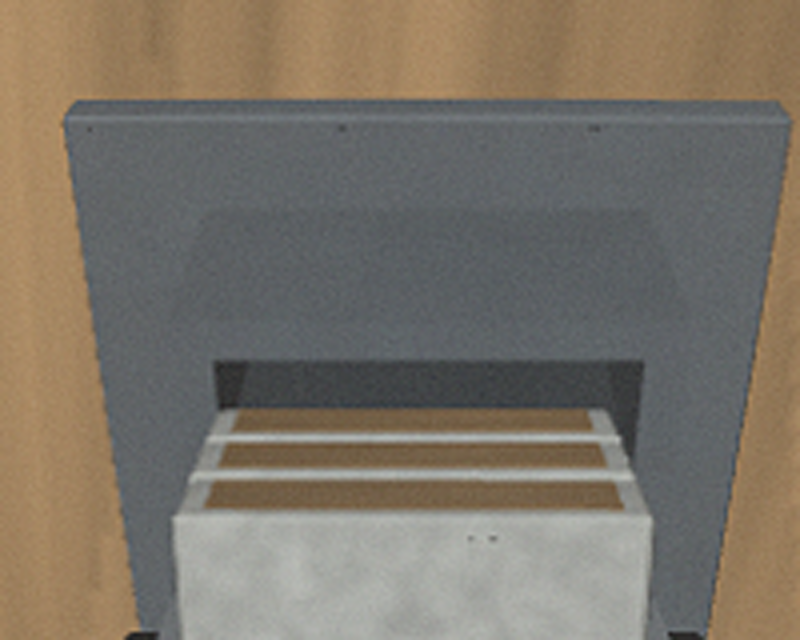

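```bash
python3 -m crank '[0,0,1.8,0,0,0,0,0,0,1.8,0,0,0,0,0,0,1.8,0,0,0,0]';python3 -m crank '[0,0,0,0,0,0,0,0,0,0,0,0,0,0]'
python3 - <<'E'
from h import *
hold(-.0017,.043,13);hold(-.0017,.032,13)
d=grab('wrist','w32.png')
crop('w32.png',220,100,420,260,'c28.png',4)
E
```

```text
time_s: 27.03
eef_pos: [0.4797, 0.1391, 0.0445]
tcp_rot: [-3.141, 0.227, 1.671]
ft_force: [0.3, 0.4, -1.2]
finger_gap: 0.0451
time_s: 27.2
eef_pos: [0.4795, 0.1391, 0.0444]
tcp_rot: [-3.141, 0.227, 1.672]
ft_force: [-0.1, -0.5, -2.0]
finger_gap: 0.0453
shift [-0.4  0.  -1.1] rot [-0.02 -0.02  0.06]
shift [2.1 0.  9.6] rot [-0.02 -0.02  0.06]
```

View pics/c28.png

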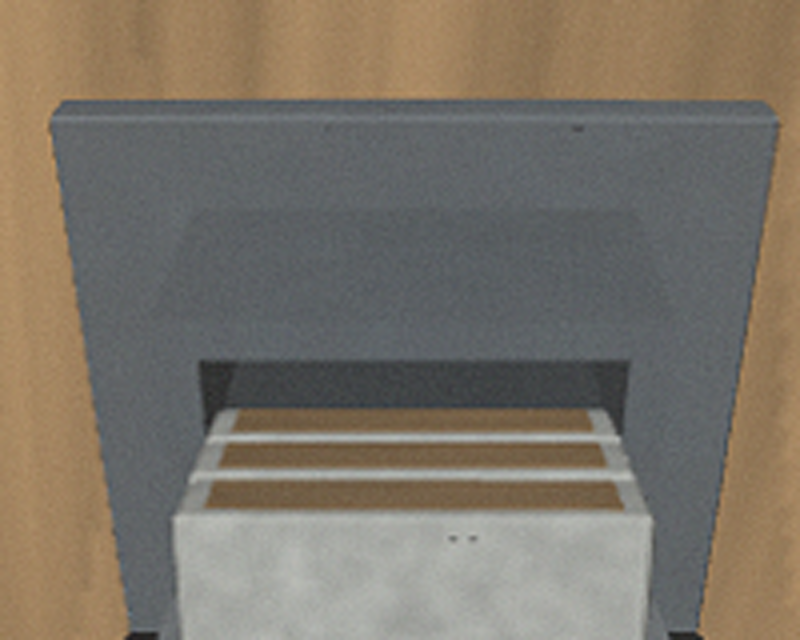

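```bash
python3 -m crank '[0,0.5,0.2,2.5,0,0,0,0,1,0.2,5,0,0,0,0,1.5,0.2,7,0,0,0,0,1.8,0.2,9,0,0,0,0,1.8,0.2,9,0,0,0]';python3 -m crank '[0,0,0,0,0,0,0,0,0,0,0,0,0,0]'
python3 - <<'E'
from h import *
hold(-.0017,.032,13);hold(-.0017,.022,13)
d=grab('wrist','w33.png')
crop('w33.png',220,100,420,260,'c29.png',4)
E
```

```text
time_s: 27.67
eef_pos: [0.4791, 0.1387, 0.0344]
tcp_rot: [-3.14, 0.227, 1.672]
ft_force: [-1.3, -0.7, -2.0]
finger_gap: 0.0451
time_s: 27.83
eef_pos: [0.4797, 0.1388, 0.0352]
tcp_rot: [-3.141, 0.227, 1.672]
ft_force: [-1.1, 0.2, -1.4]
finger_gap: 0.0456
shift [ 0.3 -0.2  0.6] rot [-0.02 -0.01  0.05]
shift [ 2.6 -0.2 10.3] rot [-0.02 -0.01  0.05]
```

View pics/c29.png

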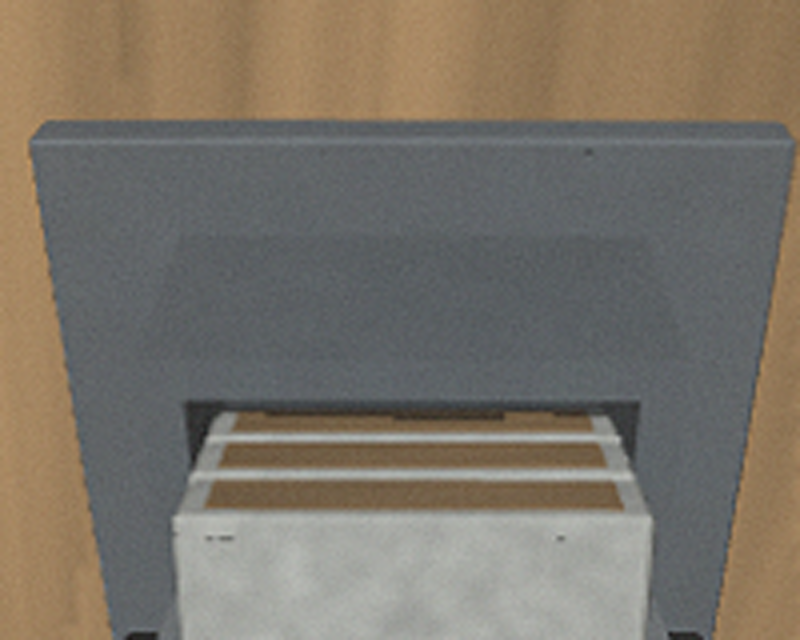

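```bash
python3 -m crank '[0,0.7,-0.1,3,0,0,0,0,1.3,-0.1,6,0,0,0,0,2,-0.1,8,0,0,0,0,2.3,-0.1,9.3,0,0,0,0,2.3,-0.1,9.3,0,0,0]';python3 -m crank '[0,0,0,0,0,0,0,0,0,0,0,0,0,0]'
python3 - <<'E'
from h import *
hold(-.0017,.022,13);hold(0,.0203,6);hold(0,.0203,0)
d=grab('wrist','w34.png')
crop('w34.png',220,100,420,260,'c30.png',4)
E
```

```text
time_s: 28.3
eef_pos: [0.4791, 0.1389, 0.025]
tcp_rot: [-3.14, 0.227, 1.672]
ft_force: [-0.2, -0.0, -1.8]
finger_gap: 0.0453
time_s: 28.47
eef_pos: [0.4796, 0.139, 0.0256]
tcp_rot: [-3.141, 0.227, 1.672]
ft_force: [-0.1, 1.2, -1.5]
finger_gap: 0.0454
shift [ 0.3 -0.1  1.1] rot [-0.02 -0.01  0.05]
shift [ 3.9 -0.1  6.4] rot [-0.02  6.99  0.05]
shift [ 5.3 -0.1  9.9] rot [-0.03 12.99  0.05]
```

View pics/c30.png

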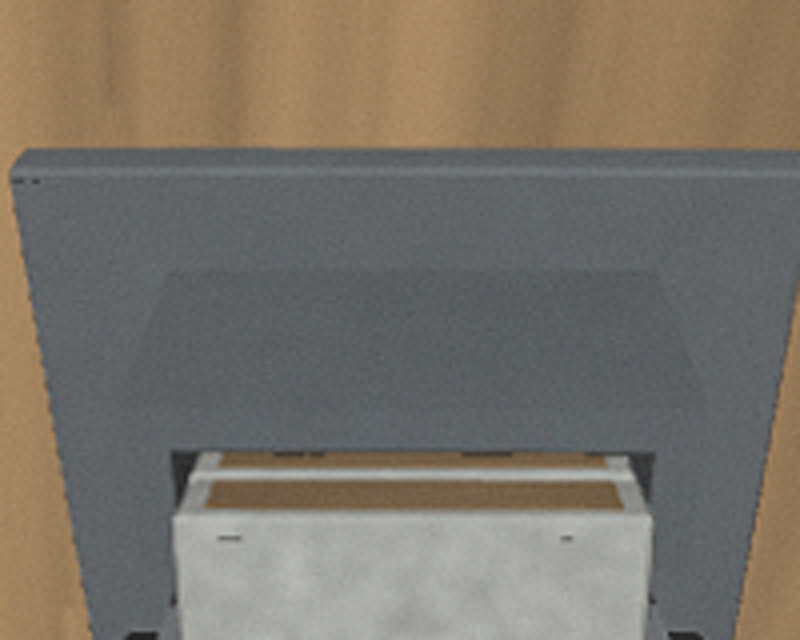

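Run:
```python
from h import *
for y,t in((-.0017,13),(-.0011,10),(-.0005,7),(-.0001,4),(0,2),(0,0)): hold(y,.0207,t)
```

```text
shift [ 0.6 -0.2  2.4] rot [-0.01 -0.01  0.05]
shift [ 1.8 -0.2  4. ] rot [-0.01  2.99  0.05]
shift [ 3.1 -0.2  5.7] rot [-0.01  5.99  0.05]
shift [ 4.2 -0.2  7.3] rot [-0.01  8.99  0.05]
shift [ 4.8 -0.2  8.4] rot [-1.000e-02  1.099e+01  5.000e-02]
shift [ 5.2 -0.2  9.6] rot [-0.02 12.99  0.05]
```

```bash
python3 -m crank '[0,0.6,-0.1,2.2,0,0,0,0,0.6,-0.1,2.2,0,0,0,0,1.8,-0.1,3.9,0,3,0,0,3.1,-0.1,5.5,0,6,0,0,3.1,-0.1,5.5,0,6,0]';python3 -m crank '[0,0,0,0,0,0,0]'
python3 - <<'E'
from h import *
for y,t in((-.0005,7),(-.0001,4),(0,2),(0,0)): hold(y,.0205,t)
E
```

```text
time_s: 28.93
eef_pos: [0.4792, 0.1399, 0.0194]
tcp_rot: [-3.141, 0.121, 1.67]
ft_force: [0.1, -0.2, -1.4]
finger_gap: 0.0451
time_s: 29.02
eef_pos: [0.4792, 0.1402, 0.0195]
tcp_rot: [-3.141, 0.123, 1.67]
ft_force: [0.1, 0.0, -1.1]
finger_gap: 0.0451
shift [0.6 0.1 0.2] rot [-0.05  0.05 -0.01]
shift [1.5 0.1 1.9] rot [-0.04  3.05 -0.02]
shift [1.9 0.1 3.1] rot [-0.04  5.05 -0.02]
shift [2.3 0.1 4.3] rot [-0.04  7.05 -0.02]
```

```bash
python3 -m crank '[0,0.7,0.1,1.2,0,1.5,0,0,1.5,0.1,1.9,0,3,0,0,1.9,0.1,3,0,5,0,0,2.3,0.1,4,0,7,0,0,2.3,0.1,4,0,7,0]';python3 -m crank '[0,0,0,0,0,0,0]'
python3 - <<'E'
from h import *
hold(0,.0200,0)
d=grab('wrist','w35.png')
E
```

```text
time_s: 29.43
eef_pos: [0.4791, 0.1421, 0.0151]
tcp_rot: [-3.14, 0.0, 1.671]
ft_force: [0.1, -0.1, -1.7]
finger_gap: 0.045
time_s: 29.52
eef_pos: [0.4791, 0.1424, 0.0152]
tcp_rot: [-3.141, 0.001, 1.671]
ft_force: [0.1, 0.8, -1.7]
finger_gap: 0.0453
shift [-0.5  0.   0.7] rot [-0.06  0.07  0.03]
```

View pics/w35.png

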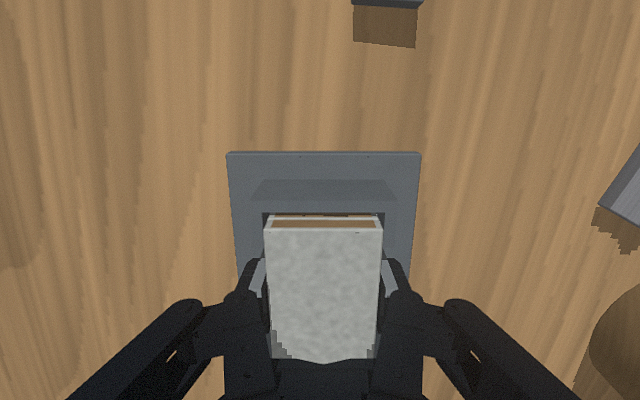

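Pile is in the pocket, nearly touching the rib. Lower the last millimetre until contact.

```bash
python3 -m crank '[0,-0.3,0,0.7,0,0,0,0,-0.3,0,1.2,0,0,0,0,-0.3,0,1.2,0,0,0]'; python3 -m crank '[0,0,0,0,0,0,0]'
python3 - <<'E'
from h import *
hold(0,.0200,0)
d=grab('wrist','w36.png');crop('w36.png',210,140,430,370,'c31.png',3)
E
```

```text
time_s: 29.82
eef_pos: [0.4793, 0.1425, 0.0145]
tcp_rot: [-3.141, 0.0, 1.672]
ft_force: [-1.5, -0.6, 2.4]
finger_gap: 0.0458
time_s: 29.9
eef_pos: [0.4793, 0.1426, 0.0145]
tcp_rot: [-3.141, -0.0, 1.672]
ft_force: [-1.8, 0.9, 1.8]
finger_gap: 0.0456
shift [-0.6 -0.2 -0. ] rot [-0.03 -0.01  0.08]
```

View pics/c31.png

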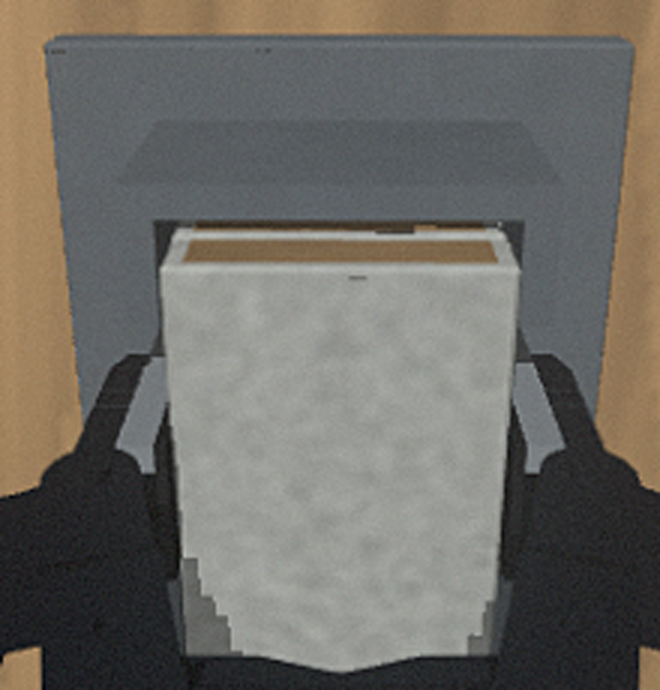

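```bash
python3 -m crank '[0.7,0,0,0,0,0,0,0.7,0,0,0,0,0,0,0.7,0,0,0,0,0,0,0.7,0,0,0,0,0,0]';python3 -m crank '[0.7,0,0,-20,0,0,0,0.7,0,0,-50,0,0,0,0.7,0,0,-90,0,0,0,0.7,0,0,-130,0,0,0,0.7,0,0,-150,0,0,0]';python3 -m crank '[0.7,0,0,0,0,0,0,0.7,0,0,0,0,0,0]'
python3 - <<'E'
from h import *
d=grab('wrist','w37.png');crop('w37.png',220,150,420,330,'c32.png',4)
print(manip.get_state()['eef_pos'])
E
```

```text
time_s: 30.28
eef_pos: [0.4793, 0.1422, 0.014]
tcp_rot: [-3.141, -0.0, 1.671]
ft_force: [1.1, 0.4, -0.5]
finger_gap: 0.0599
time_s: 30.7
eef_pos: [0.4815, 0.1425, 0.1696]
tcp_rot: [3.135, -0.0, 1.671]
ft_force: [0.5, -0.4, 0.8]
finger_gap: 0.06
time_s: 30.87
eef_pos: [0.4804, 0.1423, 0.1659]
tcp_rot: [3.138, -0.0, 1.671]
ft_force: [1.1, -0.2, 0.4]
finger_gap: 0.06
[0.47911218 0.1421441  0.16376095]
```

View pics/w37.png

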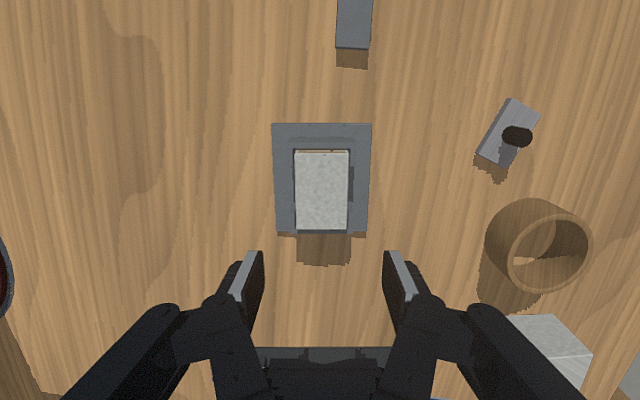

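View pics/c32.png

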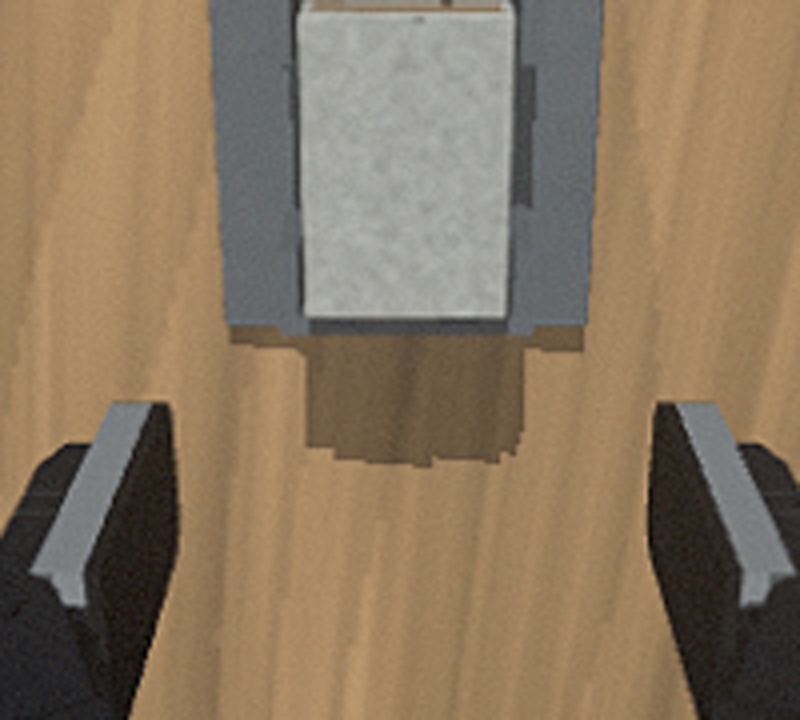

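Run:
```python
from h import *
crop('w37.png',260,110,390,250,'c33.png',5);crop('w37.png',460,80,560,190,'c34.png',6)
```

```text
(no output)
```

View pics/c33.png

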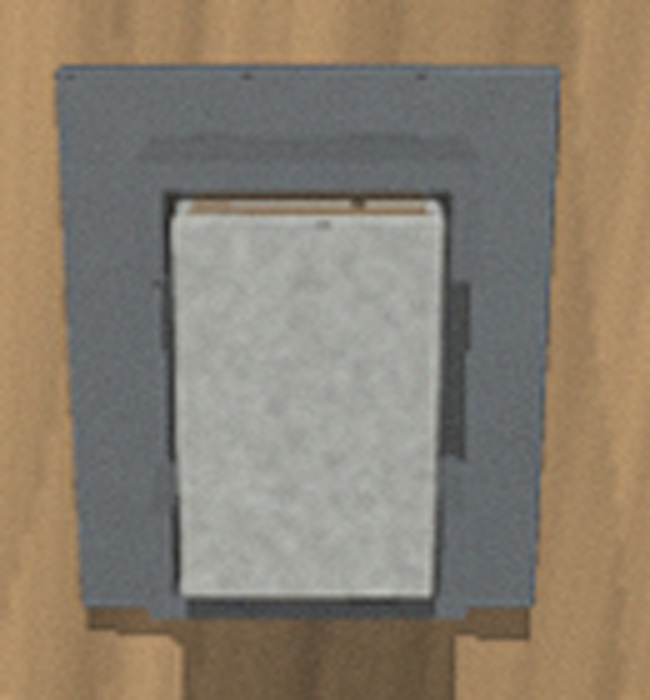

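View pics/c34.png

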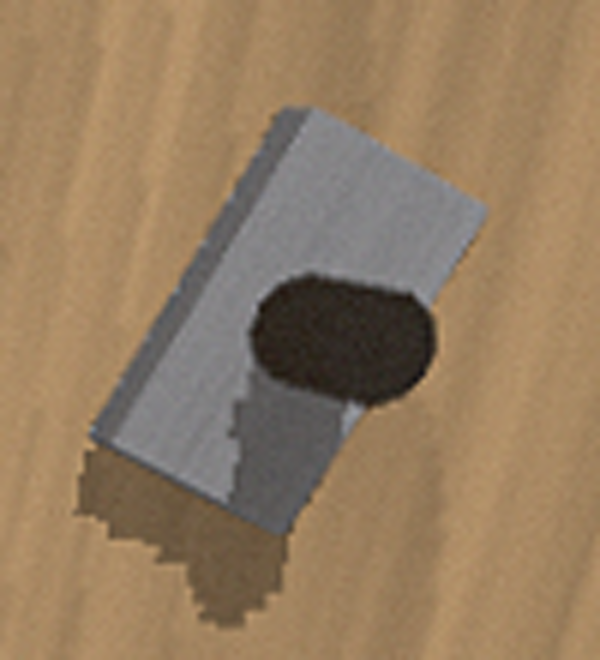

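Run:
```python
from h import *
d=load('w37.png')
rect(onz(d,cc([(171,214),(443,214),(433,597),(181,597)],260,110,5),.05))
rect(onz(d,cc([(56,66),(560,66),(534,606),(82,606)],260,110,5),.008))
rect(onz(d,cc([(310,108),(486,208),(287,533),(112,440)],460,80,6),.010))
print(onz(d,cc([(373,346)],460,80,6),.032), onz(d,cc([(314,332)],460,80,6),.010))
togo([.654,.12,.2],down(1.571-.345))
```

```text
c [0.4777 0.1428] yaw x 0.1003 yaw y 0.0992 size 0.0454 0.0697
c [0.4779 0.1424] yaw x 0.1004 yaw y 0.0994 size 0.0951 0.1113
c [0.6538 0.2072] yaw x -0.3318 yaw y -0.3236 size 0.0356 0.0581
[[0.65271334 0.20698155 0.032     ]] [[0.65665418 0.20653793 0.01      ]]
shift [-39.6 171.8 -36.4] rot [-0.04 -0.   25.52]
```

Run:
```python
from h import *
togo([.655-.05*np.cos(1.241),.2066-.05*np.sin(1.241),.14],down(1.241))
```

```text
shift [  1.  160.6  23.7] rot [-0.04 -0.   24.66]
```

```bash
python3 -m crank '[0.7,1,160,0,0,0,24.6,0.7,1,160,0,0,0,24.6,0.7,1,160,0,0,0,24.6,0.7,1,160,10,0,0,24.6,0.7,1,160,20,0,0,24.6]';python3 -m crank '[0.7,0,0,0,0,0,0,0.7,0,0,0,0,0,0]'
python3 - <<'E'
from h import *
d=grab('wrist','w38.png');crop('w38.png',260,80,400,260,'c35.png',4)
print(manip.get_state()['eef_pos'])
E
```

```text
time_s: 31.33
eef_pos: [0.642, 0.159, 0.1397]
tcp_rot: [-3.139, 0.001, 1.239]
ft_force: [-0.9, -0.4, -0.3]
finger_gap: 0.0599
time_s: 31.5
eef_pos: [0.636, 0.159, 0.1402]
tcp_rot: [-3.135, 0.003, 1.243]
ft_force: [-0.4, -0.4, 1.1]
finger_gap: 0.0596
[0.63649087 0.15914394 0.14194725]
```

View pics/w38.png

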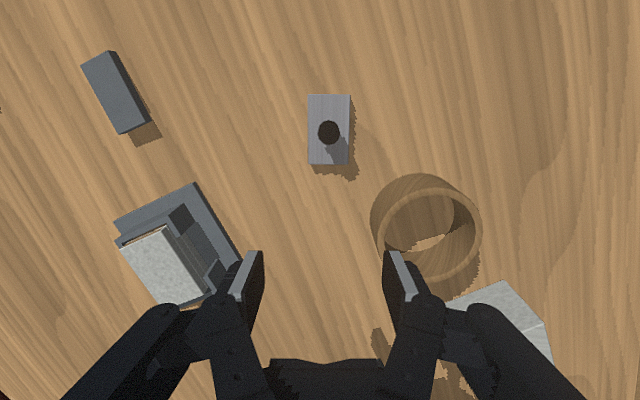

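View pics/c35.png

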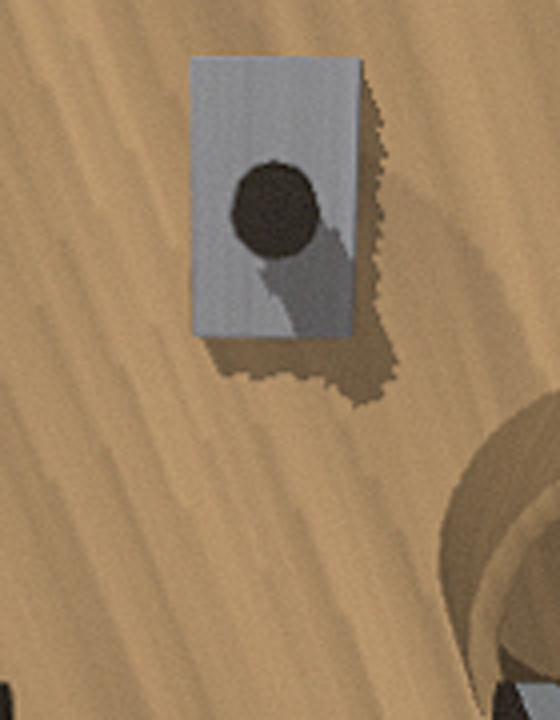

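Run:
```python
from h import *
d=load('w38.png')
rect(onz(d,cc([(190,56),(363,58),(354,337),(193,336)],260,80,4),.010))
print(onz(d,cc([(275,215)],260,80,4),.0315))
H=[.4779,.1424,.0998]
im=d['color'][:,:,::-1].copy()
for pts in ([(-.048,.056,.008),(.048,.056,.008),(.048,-.056,.008),(-.048,-.056,.008)],[(-.023,.035,.05),(.023,.035,.05),(.023,-.035,.05),(-.023,-.035,.05)]):
    P=np.array([rpy([0,0,H[2]])@np.array(l)+[H[0],H[1],0] for l in pts])
    cv2.polylines(im,[proj(d,P).round().astype(int)],True,(0,0,255),1)
cv2.imwrite('pics/c36.png',cv2.resize(im[150:340,80:280],None,fx=3.5,fy=3))
togo([.655,.2066,.06],down(1.241))
```

```text
c [0.6548 0.2068] yaw x -0.3352 yaw y -0.3334 size 0.0358 0.0594
[[0.65460027 0.20674206 0.0315    ]]
shift [51.   2.6 81.8] rot [-0.24  0.11  0.09]
```

View pics/c36.png

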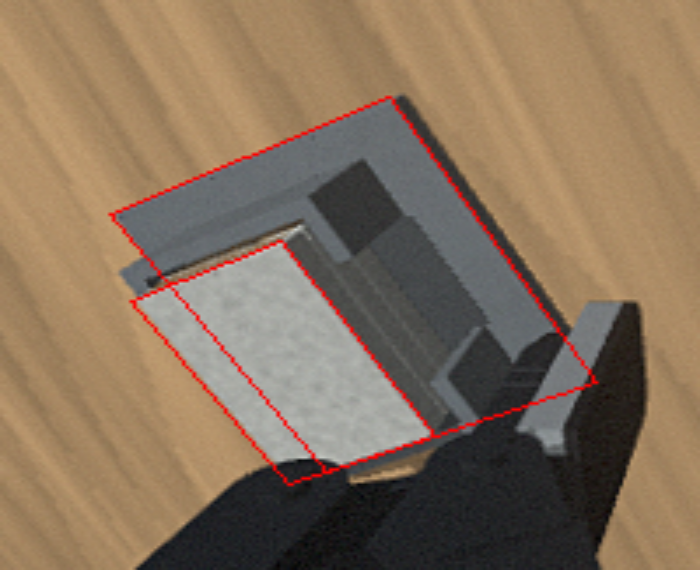

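```bash
python3 -m crank '[0.5,51,3.3,0,-0.2,0.1,0.3,0.5,51,3.3,40,-0.2,0.1,0.3,0.5,51,3.3,70,-0.2,0.1,0.3,0.5,51,3.3,70,-0.2,0.1,0.3]';python3 -m crank '[0.5,0,0,0,0,0,0,0.5,0,0,0,0,0,0]'
python3 - <<'E'
from h import *
togo([.6558,.2063,.0145],down(1.237))
d=grab('wrist','w39.png')
E
```

```text
time_s: 31.88
eef_pos: [0.6522, 0.2063, 0.0673]
tcp_rot: [-3.134, 0.004, 1.238]
ft_force: [-1.0, -0.2, -1.2]
finger_gap: 0.0426
time_s: 32.05
eef_pos: [0.6583, 0.2064, 0.0764]
tcp_rot: [3.136, -0.003, 1.237]
ft_force: [0.2, 0.2, 0.8]
finger_gap: 0.0426
shift [-1.1 -2.7 61.9] rot [ 0.29 -0.17 -0.01]
```

View pics/w39.png

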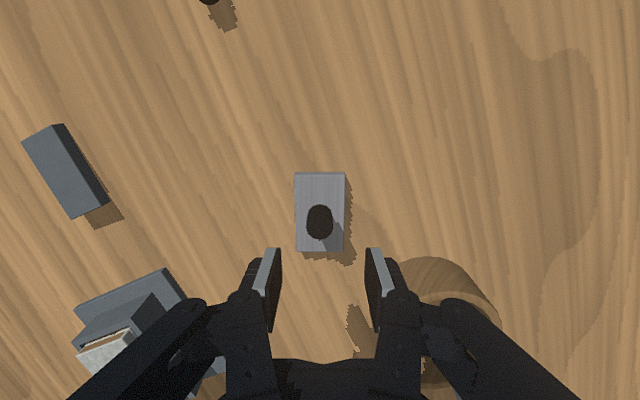

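```bash
python3 -m crank '[0.5,-1,-2.5,20,0.2,-0.1,0,0.5,-1,-2.5,40,0.2,-0.1,0,0.5,-1,-2.5,50,0.2,-0.1,0,0.5,-1,-2.5,50,0.2,-0.1,0,0.5,-1,-2.5,50,0.2,-0.1,0]';python3 -m crank '[0.5,0,0,0,0,0,0]'
python3 - <<'E'
from h import *
togo([.6558,.2063,.0145],down(1.237))
d=grab('wrist','w40.png');crop('w40.png',220,150,420,350,'c37.png',3)
E
```

```text
time_s: 32.52
eef_pos: [0.6559, 0.2063, 0.0251]
tcp_rot: [3.141, -0.001, 1.237]
ft_force: [0.1, 0.8, -0.2]
finger_gap: 0.0428
time_s: 32.6
eef_pos: [0.6568, 0.2065, 0.0262]
tcp_rot: [3.14, -0.002, 1.237]
ft_force: [0.2, -0.3, -0.7]
finger_gap: 0.0427
shift [-0.6 -0.8 11.7] rot [ 0.11 -0.09 -0.02]
```

View pics/c37.png

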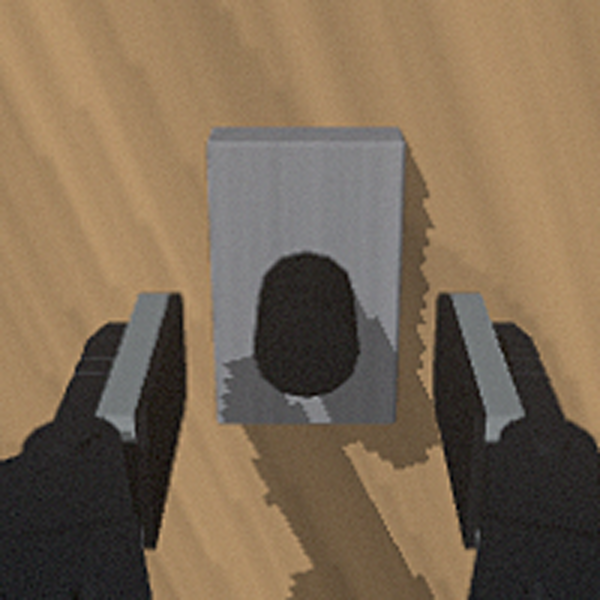

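```bash
python3 -m crank '[0.5,-0.4,-0.5,5,0,0,0,0.5,-0.4,-0.5,10,0,0,0,0.5,-0.4,-0.5,10,0,0,0,0.5,-0.4,-0.5,10,0,0,0]'
python3 - <<'E'
from h import *
togo([.6558,.2063,.0145],down(1.237))
E
```

```text
time_s: 32.98
eef_pos: [0.6543, 0.2061, 0.0133]
tcp_rot: [-3.14, 0.001, 1.237]
ft_force: [-0.3, 0.4, -0.1]
finger_gap: 0.0427
shift [ 0.7  1.4 -1.2] rot [-0.1   0.04 -0.01]
```

```bash
python3 -m crank '[0.5,0.5,0.7,-1,0,0,0,0,0.5,0.7,-1,0,0,0,0,0.5,0.7,-1,0,0,0,0,0.5,0.7,-1,0,0,0,0,0.5,0.7,-1,0,0,0]';python3 -m crank '[0,0,0,0,0,0,0,0,0,0,0,0,0,0]'
python3 - <<'E'
from h import *
togo([.6558,.2063,.0145],down(1.237))
d=grab('wrist','w41.png');crop('w41.png',220,150,420,350,'c38.png',3)
E
```

```text
time_s: 33.4
eef_pos: [0.6561, 0.2065, 0.0156]
tcp_rot: [3.141, -0.0, 1.237]
ft_force: [-0.3, -0.7, 1.8]
finger_gap: 0.0157
time_s: 33.57
eef_pos: [0.6561, 0.2065, 0.0156]
tcp_rot: [3.141, -0.0, 1.237]
ft_force: [-0.0, 0.3, 3.4]
finger_gap: 0.0154
shift [-0.3 -0.2  1.1] rot [ 0.02 -0.03 -0.01]
```

View pics/c38.png

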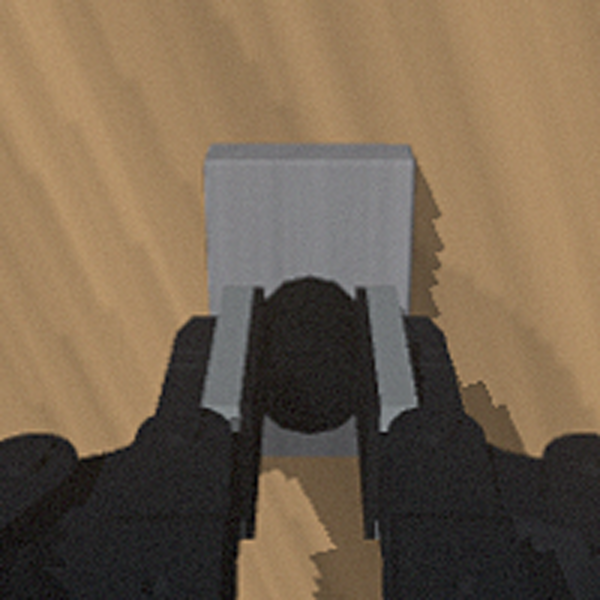

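```bash
python3 -m crank '[0,0,0,-20,0,0,0,0,0,0,-60,0,0,0,0,0,0,-100,0,0,0,0,0,0,-150,0,0,0,0,0,0,-150,0,0,0]'
python3 - <<'E'
from h import *
togo([.478,.08,.17],down(1.671))
E
```

```text
time_s: 34.03
eef_pos: [0.6593, 0.2072, 0.1737]
tcp_rot: [3.132, -0.006, 1.237]
ft_force: [1.4, 0.9, 0.2]
finger_gap: 0.0153
shift [-179.6 -129.6    1.3] rot [  0.63  -0.23 -24.87]
```

```bash
python3 -m crank '[0,-180,-130,0,0,0,-25,0,-180,-130,0,0,0,-25,0,-180,-130,0,0,0,-25,0,-180,-130,0,0,0,-25,0,-180,-130,0,0,0,-25]';python3 -m crank '[0,0,0,0,0,0,0,0,0,0,0,0,0,0]'
python3 - <<'E'
from h import *
togo([.478,.08,.17],down(1.671))
d=grab('wrist','w42.png')
E
```

```text
time_s: 34.45
eef_pos: [0.4825, 0.086, 0.1631]
tcp_rot: [-3.138, -0.0, 1.676]
ft_force: [0.7, -0.6, -1.4]
finger_gap: 0.0155
time_s: 34.62
eef_pos: [0.4822, 0.086, 0.1628]
tcp_rot: [-3.138, -0.001, 1.671]
ft_force: [1.4, 0.6, -1.9]
finger_gap: 0.0157
shift [-5.6 -4.9 -7.2] rot [-0.2  -0.04  0.02]
```

View pics/w42.png

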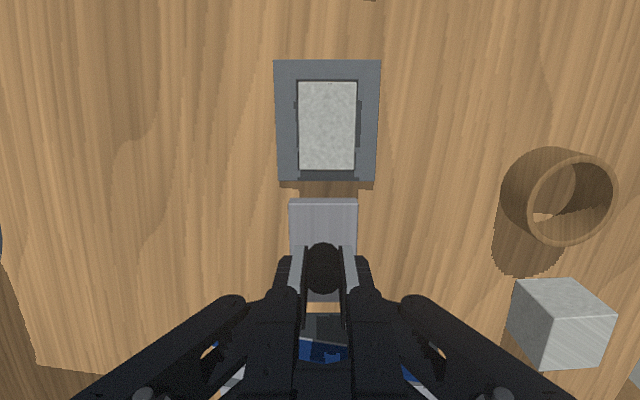

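Run:
```python
from h import *
d=load('w42.png')
rect(onz(d,[(298.5,82),(357.5,82),(355,171),(300,170.5)],.05))
print(intool(d,[(288.5,202),(358,202)],.0056).round(4))
crop('w42.png',260,50,400,310,'c39.png',3)
```

```text
c [0.4788 0.1418] yaw x 0.0972 yaw y 0.1001 size 0.0458 0.0704
[[ 0.031  -0.0185  0.0056]
 [ 0.0311  0.0164  0.0056]]
```

View pics/c39.png

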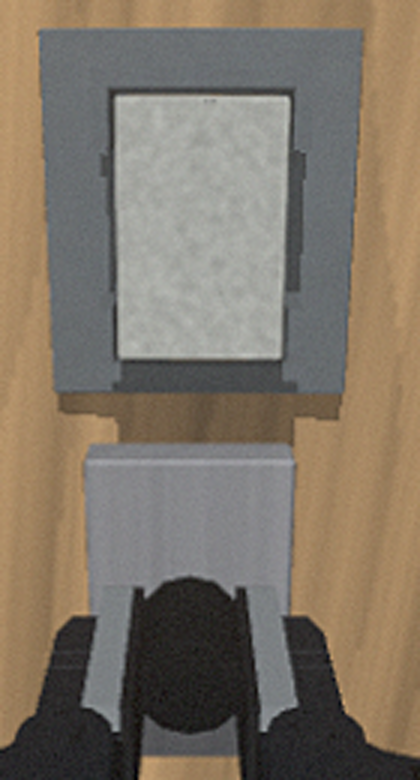

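Run:
```python
from h import *
togo([.4792,.1413,.09],down(1.671))
```

```text
shift [54.9  0.8 74. ] rot [-0.07 -0.03  0.07]
```

```bash
python3 -m crank '[0,40,0.8,0,0,0,0,0,54.5,0.8,0,0,0,0,0,54.5,0.8,30,0,0,0,0,54.5,0.8,65,0,0,0,0,54.5,0.8,70,0,0,0]';python3 -m crank '[0,0,0,0,0,0,0,0,0,0,0,0,0,0,0,0,0,0,0,0,0]'
python3 - <<'E'
from h import *
togo([.4792,.1413,.0675],down(1.671))
d=grab('wrist','w43.png')
E
```

```text
time_s: 35.08
eef_pos: [0.4772, 0.1416, 0.0892]
tcp_rot: [-3.131, -0.0, 1.675]
ft_force: [-2.7, 0.6, -3.3]
finger_gap: 0.0153
time_s: 35.33
eef_pos: [0.4823, 0.1414, 0.0973]
tcp_rot: [3.139, -0.0, 1.673]
ft_force: [0.3, 0.1, -1.5]
finger_gap: 0.0153
shift [ 0.2 -3.1 29.8] rot [ 0.17 -0.02  0.12]
```

View pics/w43.png

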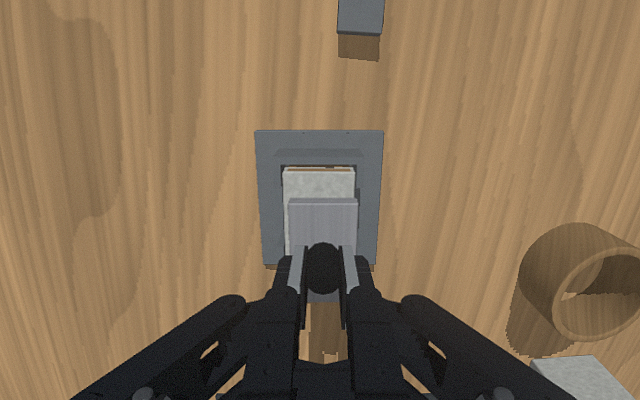

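```bash
python3 -m crank '[0,0,-2.6,10,0,0,0.1,0,0,-2.6,20,0,0,0.1,0,0,-2.6,25,0,0,0.1,0,0,-2.6,25,0,0,0.1,0,0,-2.6,25,0,0,0.1]';python3 -m crank '[0,0,0,0,0,0,0,0,0,0,0,0,0,0]'
python3 - <<'E'
from h import *
togo([.4792,.1413,.0656],down(1.671))
d=grab('wrist','w44.png');crop('w44.png',240,120,410,320,'c40.png',3)
E
```

```text
time_s: 35.8
eef_pos: [0.477, 0.1407, 0.0692]
tcp_rot: [-3.139, -0.0, 1.671]
ft_force: [0.0, -0.7, -2.2]
finger_gap: 0.0155
time_s: 35.97
eef_pos: [0.478, 0.1409, 0.0704]
tcp_rot: [3.142, -0.0, 1.671]
ft_force: [-0.5, 0.8, -1.7]
finger_gap: 0.0155
shift [0.3 1.2 4.8] rot [ 0.   -0.01  0.02]
```

View pics/c40.png

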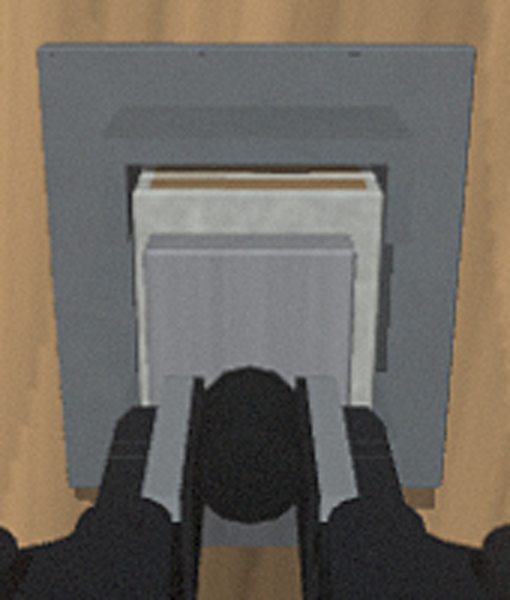

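```bash
python3 -m crank '[0,0.3,1.2,0,0,0,0,0,0.3,1.2,2,0,0,0,0,0.3,1.2,3.5,0,0,0,0,0.3,1.2,3.5,0,0,0]';python3 -m crank '[0,0,0,0,0,0,0,0,0,0,0,0,0,0]'
python3 - <<'E'
from h import *
togo([.4792,.1413,.0656],down(1.671))
d=grab('wrist','w45.png');crop('w45.png',240,120,410,320,'c41.png',3)
E
```

```text
time_s: 36.35
eef_pos: [0.4786, 0.1413, 0.0661]
tcp_rot: [-3.14, -0.0, 1.671]
ft_force: [0.1, -0.8, -2.3]
finger_gap: 0.0155
time_s: 36.52
eef_pos: [0.4788, 0.1413, 0.0665]
tcp_rot: [-3.141, -0.0, 1.671]
ft_force: [0.3, 0.3, -2.3]
finger_gap: 0.015
shift [-0.   0.4  0.9] rot [-0.05 -0.01  0.03]
```

View pics/c41.png

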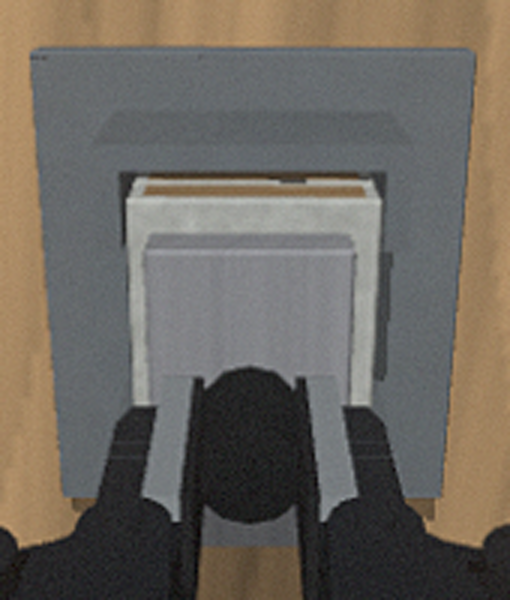

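Well centred; lower to contact.

```bash
python3 -m crank '[0,0,0.2,0.7,0,0,0,0,0,0.2,1.2,0,0,0,0,0,0.2,1.2,0,0,0]';python3 -m crank '[0,0,0,0,0,0,0]'
python3 - <<'E'
from h import *
togo([.4792,.1413,.0656],down(1.671))
E
```

```text
time_s: 36.82
eef_pos: [0.4792, 0.1413, 0.0655]
tcp_rot: [-3.141, -0.0, 1.671]
ft_force: [0.4, -0.2, -1.2]
finger_gap: 0.0151
time_s: 36.9
eef_pos: [0.4792, 0.1413, 0.0655]
tcp_rot: [-3.141, -0.0, 1.672]
ft_force: [-0.4, 0.6, -1.2]
finger_gap: 0.0158
shift [-0.1  0.  -0.1] rot [-0.02 -0.01  0.03]
```

```bash
python3 -m crank '[0,0,0,0.5,0,0,0,0,0,0,0.5,0,0,0,0,0,0,0.5,0,0,0]'; python3 -m crank '[0.45,0,0,0,0,0,0,0.45,0,0,0,0,0,0,0.45,0,0,0,0,0,0,0.45,0,0,0,0,0,0]';python3 -m crank '[0.45,0,0,-20,0,0,0,0.45,0,0,-50,0,0,0,0.45,0,0,-90,0,0,0,0.45,0,0,-130,0,0,0,0.45,0,0,-150,0,0,0]';python3 -m crank '[0.45,-60,0,0,0,0,0,0.45,-60,0,0,0,0,0,0.45,-60,0,0,0,0,0]'
python3 - <<'E'
from h import *
d=grab('wrist','w46.png');d=grab('scene','scene3.png');crop('scene3.png',300,130,470,260,'c42.png',4)
grab('top','top4.png');crop('top4.png',180,120,340,280,'c43.png',4)
E
```

```text
time_s: 37.15
eef_pos: [0.4792, 0.1413, 0.0655]
tcp_rot: [-3.141, -0.0, 1.671]
ft_force: [-2.4, -1.1, 4.2]
finger_gap: 0.0157
time_s: 37.48
eef_pos: [0.479, 0.1413, 0.0647]
tcp_rot: [-3.141, -0.0, 1.671]
ft_force: [-0.2, 0.5, -0.3]
finger_gap: 0.0385
time_s: 37.9
eef_pos: [0.4811, 0.1416, 0.2205]
tcp_rot: [3.135, -0.001, 1.672]
ft_force: [2.1, -0.4, 1.6]
finger_gap: 0.0388
time_s: 38.15
eef_pos: [0.4858, 0.0793, 0.2156]
tcp_rot: [3.14, 0.001, 1.668]
ft_force: [-0.7, -0.1, 0.9]
finger_gap: 0.0387
```

View pics/w46.png

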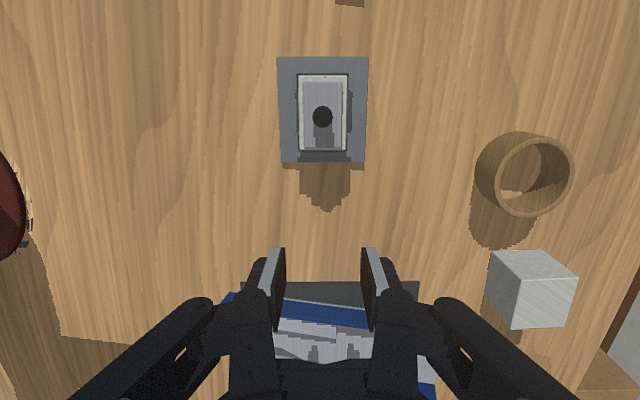

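View pics/c42.png

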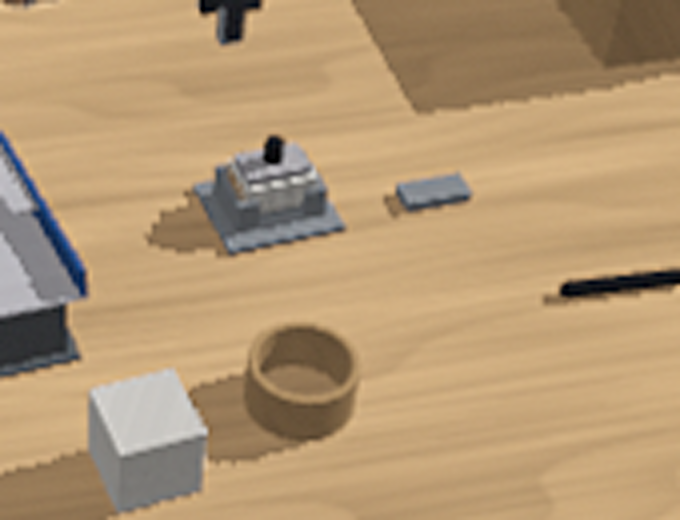

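View pics/c43.png

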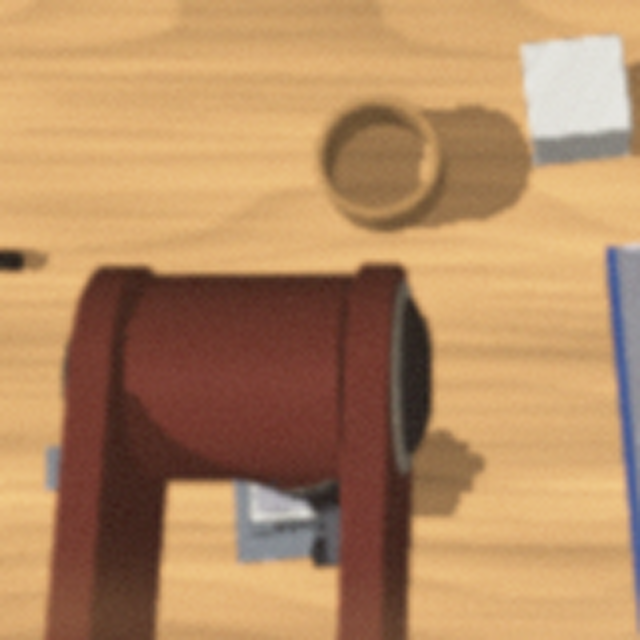

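```bash
python3 -m crank '[0.45,0,0,0,0,0,0,0.45,0,0,0,0,0,0,0.45,0,0,0,0,0,0]'
python3 - <<'E'
from h import *
d=grab('wrist','w47.png')
crop('w47.png',260,40,390,220,'c44.png',4)
E
```

```text
time_s: 38.55
eef_pos: [0.485, 0.0823, 0.2145]
tcp_rot: [-3.14, -0.0, 1.673]
ft_force: [0.5, 0.4, 0.1]
finger_gap: 0.0384
```

View pics/c44.png

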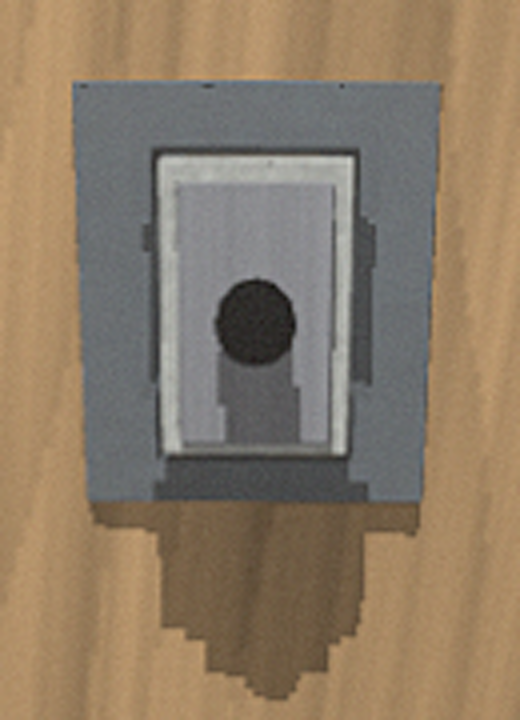

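The weight sits flat and square on the pile inside the pocket, with the arm clear.

Run:
```python
from rig import manip
print(manip.hand_in())
```

```text
the job is handed in; nothing more can be done
None
```

The job is done and handed in at about 38.6 s of the 210 s allowed; no verdict was reported.

- **Cartons:** Two were jammed, in the left and right lanes; the middle lane was empty. I pushed each clear of the lips, lifted it out and stacked it on the first carton. In the last camera check before release, the layers lined up to within about 0.5 mm.
- **Pile:** I lifted all three cartons together and lowered them into the holder tilted about 13°, one end first along the end wall at larger y. I then let the pile down flat until it touched the rib. Afterwards it measured within 0.5 mm of the pocket centre, at the holder's angle.
- **Weight:** It went flat on the pile and was released only after contact. In the last close-up it lies inside the top carton's edges and square with them.
- **Other objects:** The tape, cube and marker looked unmoved in the final pictures, by eye only. I saw no sign of the holder or weight being knocked.
- **Disagreements:** The wrist camera and the reported arm position differed by about 1 mm sideways, and settled positions wandered by up to about 2 mm between moves. I corrected for both from pictures taken before each release. No check failed.

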